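Put the hall torches on charge and set the timer

TASK

Put the torches by the door on charge: tip the dock's hinged hold-down bar fully back, lay every torch that is standing on the ledge on its side in a cradle of the dock, one to a cradle with its wide six-sided head at the hinge end by the cross wall, then push the bar right down again to lock them in. After that, turn the timer knob until its pointer lines up with the raised steel tab. Leave the key bowl, pillbox, spool and flask lid where they are.

Things in the scene. Friction and masses are not known exactly. Their poses are not given: they have to be found in the camera images.
- dock: Fixed grey torch charging dock, tray 200 x 275 x 12 mm with four black cradles side by side, 58 mm apart, empty at the start. Origin on the ledge under the middle of the row; x along the cradles to the hinge side (roughly towards the robot), y along the row, z up. A cross wall 46 mm high stands at x = 75 to 81 mm.
- cradle1 (a point): Where a torch's middle lies when laid in cradle 1, 44 mm above the ledge; axes as the dock's. A cradle is two open V-saddles 8 mm thick, 44 mm wide, tops 43 mm above the ledge, at dock x = -52 and +23 mm; between them only the 12 mm tray.
- cradle2 (a point): Where a torch's middle lies when laid in cradle 2, 44 mm above the ledge; axes as the dock's. A cradle is two open V-saddles 8 mm thick, 44 mm wide, tops 43 mm above the ledge, at dock x = -52 and +23 mm; between them only the 12 mm tray.
- cradle3 (a point): Where a torch's middle lies when laid in cradle 3, 44 mm above the ledge; axes as the dock's. A cradle is two open V-saddles 8 mm thick, 44 mm wide, tops 43 mm above the ledge, at dock x = -52 and +23 mm; between them only the 12 mm tray.
- cradle4 (a point): Where a torch's middle lies when laid in cradle 4, 44 mm above the ledge; axes as the dock's. A cradle is two open V-saddles 8 mm thick, 44 mm wide, tops 43 mm above the ledge, at dock x = -52 and +23 mm; between them only the 12 mm tray.
- stop_wall (a point): Point on the cross wall's cradle-side face (dock x = +75 mm), middle of the row, 44 mm above the ledge. A laid torch's head end lies about 10 mm short of this wall (2 to 18 mm is fine), its shoulder just past the nearer saddle. Axes as the dock's.
- bar (a joint): Hold-down bar: 0 = down over the cradles (locked), 1.8 = fully back at its stop, past upright. A 12 mm steel rod along dock y on two side arms 100 mm long (dock y = +-121 mm), hinged at dock x = 100, z = 66 mm. Down, the rod is at dock x = 0, z = 66 mm, 2 mm clear of laid torches. Stiff hinge: stays where left, about 3 N at the rod moves it. Starts at 0 to 0.2.
- bar_grip (a point): Middle of the bar's rubber-covered end: a round rod 16 mm thick, 62 mm long along dock y, centred at dock y = -163 mm, 100 mm from the hinge axis, sticking out past the -y side of the dock; moves with the bar.
- knob (a joint): Angle of the timer knob, growing clockwise seen from above; 0 and 4.7 are its stops. Stays where it is left (friction 0.04 N m).
- knob_grip (a point): On the knob's upright axis, 73 mm above the ledge: the height to grip. Black knob: disc 74 mm across, its top 50 mm above the ledge, with an upright bar across it 56 mm long, 12 mm wide, 50 to 86 mm above the ledge. Site x points along the bar to the pointer. On a fixed white timer box 120 x 120 x 40 mm.
- pointer_tip (a point): Tip of the white pointer line on the knob's disc, 40 mm from the axis; turns with the knob.
- index_tab (a point): Inner end of the one raised steel tab (14 x 9 x 12 mm high) on the flat aluminium collar round the knob, 40 mm from the knob's axis; fixed in a run, its place round the knob differs between runs.
- torch1_center (a point): Middle of an aluminium torch 130 mm long, 110 to 180 g, that starts standing on its head on the ledge (three or four are there). Site z runs along the torch from head to tail. Head: the six-sided end, 30 mm long, 38 mm across flats; the rest is a round barrel 28 mm across. Balances about 15 mm from the middle towards the head.
- torch1: The same torch1; origin at the centre of the head's end face, z towards the tail.
- torch2_center (a point): Middle of an aluminium torch 130 mm long, 110 to 180 g, that starts standing on its head on the ledge (three or four are there). Site z runs along the torch from head to tail. Head: the six-sided end, 30 mm long, 38 mm across flats; the rest is a round barrel 28 mm across. Balances about 15 mm from the middle towards the head.
- torch2: The same torch2; origin at the centre of the head's end face, z towards the tail.
- torch3_center (a point): Middle of an aluminium torch 130 mm long, 110 to 180 g, that starts standing on its head on the ledge (three or four are there). Site z runs along the torch from head to tail. Head: the six-sided end, 30 mm long, 38 mm across flats; the rest is a round barrel 28 mm across. Balances about 15 mm from the middle towards the head.
- torch3: The same torch3; origin at the centre of the head's end face, z towards the tail.
- torch4_center (a point): Middle of an aluminium torch 130 mm long, 110 to 180 g, that starts standing on its head on the ledge (three or four are there). Site z runs along the torch from head to tail. Head: the six-sided end, 30 mm long, 38 mm across flats; the rest is a round barrel 28 mm across. Balances about 15 mm from the middle towards the head.
- torch4: The same torch4; origin at the centre of the head's end face, z towards the tail.
- bowl: Bystander: blue ceramic key bowl, 130 mm across, 55 mm high; origin under its centre.
- spool: Bystander: wooden spool, 40 mm across, 44 mm high; origin under its centre.
- pillbox: Bystander: yellow plastic pillbox 50 x 80 x 25 mm; origin under its centre.
- flask_lid: Bystander: stainless flask lid, 60 mm across, 46 mm high; origin under its centre.

How it is judged:
By the outcome, as a careful person would: the job done as asked, in the order asked, and still so for the second after the job is handed in, with the robot touching nothing.
Of torch1, torch2, torch3, torch4 only 3 to 4 are there at a start; the rules pass over those that are not, and their reading is None.
At some moment in a run one of torch1, torch2, torch3, torch4 may be knocked a few centimetres aside while the robot is not near it.
Once in a run the grip may slacken for a moment while it holds something.
It also fails if it takes over 210 s, if anything falls off the work surface, if the arm or the gripper's body presses on something with over 40 N, if the wrist force passes 120 N, or if a joint passes its speed limit or range.

ROBOT

A 6-joint arm with a two-finger parallel gripper is mounted at the origin on the work surface. World frame = base frame: x ahead of the robot, y to its left, z up, the work surface at z = 0. Lengths are in m, angles in rad, forces in N, time in s.
With the tool pointing down it reaches from about 0.275 to 1 m from the base axis. Payload 8.4 kg.
Tool frame: the origin (TCP) lies at the very end of the fingers, on their centre line; the grasp point (between the pads) lies 19 mm behind it; x points along the fingers, z is the direction in which the jaws open and shut, and the axes are right-handed (so a half turn about x gives the same grasp; the last joint's range is limited). The gripper opens to 85 mm and grips with 20 to 120 N. Pads are 22 mm wide; open, the fingers measure 114 mm over their backs; the gripper's body (76 mm by 85 mm) begins 54 mm behind the grasp point. The pads swing forward as they close: fully open they stand 13 mm farther back than shut.
Start: joints at [-1.264, 0.353, 1.633, -0, 1.155, -0.002], TCP at [0.19, -0.595, 0.206] pointing down, gripper open.
Joint ranges: [-2.63, 2.63], [-0.92, 2.1], [0.06, 2.66], [-1.3, 4.44], [0, 2.69], [-3.02, 3.02]. Speed limits (rad/s): [2.22, 2.22, 2.79, 3.14, 3.14, 3.14].

INTERFACE

Orientations are given as a rotation vector (axis times angle).
In Python, from station import robot gives the robot as it stands. The module is installed in compiled form; this text tells all that it offers.
- The arm moves only by the tool send_rows, never from a script. Its arguments are lists of equal length, an entry for each row: "dp": the shift along the world's x, y, z in mm, a list of three; "delta_rot": the turn, a rotation vector about the world's x, y, z in degrees, a list of three; "hand": the gripper command: -1 is shut, 1 is fully open, values between are in proportion. In form: {"dp": [[dx, dy, dz], ...], "delta_rot": [[ax, ay, az], ...], "hand": [hand, ...]}. A call has 1 to 12 rows; each row is the pose to reach, as a shift and turn from the pose measured when the call began; what a row does not reach only later rows make up. A row lasts 1/10 s, in which the tool goes at most 50 mm and 8.59 degrees, less where a joint would pass 70% of its speed; a pose out of reach is approached as far as the arm can. A call with a gripper value outside its range is refused whole. The fingers move at their own pace and stop on an object; "force" is the grip in N (left out, the last holds). Time passes only in rows, so rows that repeat a pose let the fingers close. It gives the time, the measured TCP pose, the force and the opening at its end, in the units of the state.
- robot.get_state(): the state, without advancing time (a new reading comes with each control period).
- robot.capture(name): name is "side" or "top"; returns a dict with "frame" (480x640x3 uint8, red, green, blue), "range_z" (480x640 float32, m along the optical axis (not along the pixel's ray), 0 where there is no reading), "vfov" (degrees; the focal length in pixels is half the picture's height over the tangent of half this angle, whatever the lens; pixels are square), "cx", "cy" (the principal point, pixels), "R" (3x3) and "t" (3): a world point X has camera coordinates R X + t. Camera axes: x right, y down, z forward; pixel columns grow to the right and rows downward; lengths in m; the calibration is good to about 2 mm. A picture is of the moment at which its call begins.
- robot.sign_off(): hands the job in, once; it reports no verdict.
Trained networks look in a picture, given as the dict that the camera call returned (one of the last four; its "shot" number tells which), for a name from the list of things; names that differ only in an ending like _2 or _b are one class to them, and where a whole thing is asked for, a point or a joint stands for the part that bears it (a point fixed in the world has none). Each returns a list of dicts, best first, with "score" (0 to 1); they miss things now and then, are a little off and sometimes report something else, mostly with a low value. They report only what shows in the picture. A call takes as long as a camera call.
- robot.spot_in(picture, target): "box" ([left, top, right, bottom] in pixels, round what is visible of it).
- robot.cut_out(picture, target): "pixels" (480x640 bool, what is visible of it) and "box" ([left, top, right, bottom] in pixels, round what is visible of it).
The state is a dict: "t": time; "joint_positions": joint angles; "dq": joint speeds; "joint_efforts": joint torques, N m; "ee_pos": TCP position; "tool_rot": TCP orientation; "ft_force": force on the tool from outside, world axes, zero at the start; "torque": the same for the moment, N m; "opening": finger opening in m.
Only numpy, scipy, OpenCV 4.12 (cv2) and the standard library are available. Lean on these libraries where they do the work, as an engineer would, in place of code of your own. Each camera call takes 0.05 s, during which the arm holds its last target. There are 200 camera calls.

## Working session

There is one attempt and no reset: what is moved stays moved. The work goes in short steps, Python scripts to look and compute and a tool call to move; the robot and the scene stay as the last step left them, time stands still between calls to the robot, and variables do not carry over. Pictures are saved under pics/ and viewed, about 12 in all and at most 16, crops included, and the job is handed in when it is done.

Besides the shell and the picture viewer there is one more tool, called after ">>>" by a JSON object that holds its "name" and its "arguments". send_rows: Moves the arm, as the interface text tells. Its arguments: {"type":"object","properties":{"dp":{"type":"array","items":{"type":"array","items":{"type":"number"}}},"delta_rot":{"type":"array","items":{"type":"array","items":{"type":"number"}}},"hand":{"type":"array","items":{"type":"number"}},"force":{"type":"number"}},"required":["dp","delta_rot","hand"]}

```bash
mkdir -p pics; ls; cat > h.py <<'E'
import numpy as np, cv2
from scipy.spatial.transform import Rotation as Ro
from station import robot
def save(c,n): cv2.imwrite('pics/'+n,cv2.cvtColor(c['frame'],cv2.COLOR_RGB2BGR))
def cloud(c):
    h,w=c['range_z'].shape; f=h/2/np.tan(np.radians(c['vfov'])/2)
    v,u=np.mgrid[:h,:w]; z=c['range_z']
    P=np.stack([(u-c['cx'])/f*z,(v-c['cy'])/f*z,z],-1)
    W=(P-c['t'])@c['R']; W[z<=0]=np.nan; return W
def proj(c,X):
    h=c['range_z'].shape[0]; f=h/2/np.tan(np.radians(c['vfov'])/2)
    p=np.atleast_2d(X)@c['R'].T+c['t']; return np.c_[p[:,0]/p[:,2]*f+c['cx'],p[:,1]/p[:,2]*f+c['cy']]
E
python3 - <<'E'
from h import *
s=robot.get_state(); print({k:np.round(v,3) for k,v in s.items()})
for n in ['side','top']:
    c=robot.capture(n); save(c,n+'0.png'); W=cloud(c)
    print(n,c['vfov'],c['cx'],c['cy'],np.round(c['R'],3).tolist(),np.round(c['t'],3), 'campos',np.round(-c['R'].T@c['t'],3))
    for t in ['dock','bar_grip','bar','knob','pointer_tip','index_tab','torch1','bowl','spool','pillbox','flask_lid']:
        try:
            for d in robot.cut_out(c,t)[:5]:
                m=d['pixels']; p=W[m]; p=p[~np.isnan(p[:,0])]
                print(t,round(d['score'],2),d['box'],m.sum(),np.round(np.median(p,0),3),'lo',np.round(np.percentile(p,2,0),3),'hi',np.round(np.percentile(p,98,0),3))
        except Exception as e: print(t,e)
E
```

```text
pics
{'t': np.float64(0.0), 'joint_positions': array([-1.264,  0.354,  1.634, -0.   ,  1.155, -0.002]), 'dq': array([-0.002, -0.   ,  0.   ,  0.001, -0.   , -0.001]), 'joint_efforts': array([ 2.0000e-03, -6.0524e+01, -3.4206e+01,  0.0000e+00,  1.0000e-02,
        0.0000e+00]), 'ee_pos': array([ 0.19 , -0.595,  0.205]), 'tool_rot': array([ 0.98 ,  1.341, -0.978]), 'ft_force': array([-0.   ,  0.517, -0.186]), 'torque': array([-0.007,  0.028, -0.077]), 'opening': np.float64(0.086)}
side 49.21979016180359 324.4631979136396 237.61796121165293 [[0.976, -0.218, -0.012], [-0.131, -0.541, -0.831], [0.175, 0.812, -0.557]] [-0.61   0.159  0.944] campos [ 0.451 -0.814  0.65 ]
dock 0.56 [199.8, 177.8, 327.3, 296.5] 7755 [0.503 0.099 0.015] lo [ 0.402 -0.028  0.004] hi [0.61  0.276 0.081]
dock 0.38 [252.6, 308.3, 279.7, 386.5] 1501 [ 0.481 -0.243  0.067] lo [ 0.464 -0.252  0.004] hi [ 0.498 -0.224  0.132]
bar_grip 0.96 [204.1, 175.1, 285.5, 269.5] 1217 [0.496 0.101 0.075] lo [ 0.415 -0.012  0.065] hi [0.547 0.295 0.083]
bar_grip 0.74 [400.8, 267.3, 435.0, 305.4] 1069 [ 0.777 -0.117  0.04 ] lo [ 0.
[... 4136 characters left out ...]
, 202.2, 491.9, 225.4] 397 [ 0.701 -0.352  0.044] lo [ 0.685 -0.371  0.005] hi [ 0.721 -0.337  0.05 ]
pillbox 0.73 [124.7, 191.6, 162.6, 224.1] 1003 [0.719 0.345 0.025] lo [0.694 0.308 0.002] hi [0.749 0.384 0.03 ]
pillbox 0.53 [148.7, 251.9, 324.0, 372.8] 13516 [0.505 0.119 0.014] lo [ 0.406 -0.016  0.009] hi [0.608 0.258 0.081]
flask_lid 0.86 [340.9, 159.4, 372.0, 194.5] 762 [ 0.778 -0.102  0.046] lo [ 0.754 -0.129  0.004] hi [ 0.811 -0.076  0.052]
flask_lid 0.54 [375.7, 237.9, 429.6, 283.0] 560 [ 0.592 -0.192  0.043] lo [ 0.555 -0.234  0.038] hi [ 0.649 -0.14   0.053]
flask_lid 0.21 [470.1, 263.2, 506.4, 287.7] 592 [ 0.571 -0.346  0.081] lo [ 0.555 -0.368  0.003] hi [ 0.59  -0.336  0.134]
```

```bash
python3 - <<'E'
import cv2
a=cv2.imread('pics/top0.png'); cv2.imwrite('pics/top0c.png',cv2.resize(a[120:400,110:530],None,fx=1.9,fy=1.9,interpolation=cv2.INTER_CUBIC))
a=cv2.imread('pics/side0.png'); cv2.imwrite('pics/side0c.png',cv2.resize(a[150:450,180:480],None,fx=2,fy=2,interpolation=cv2.INTER_CUBIC))
E
```

```text
(no output)
```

View pics/top0c.png

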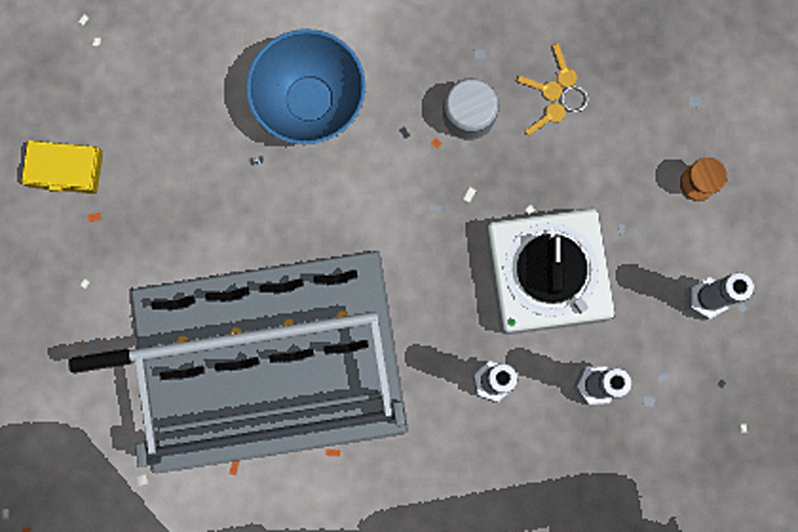

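View pics/side0c.png

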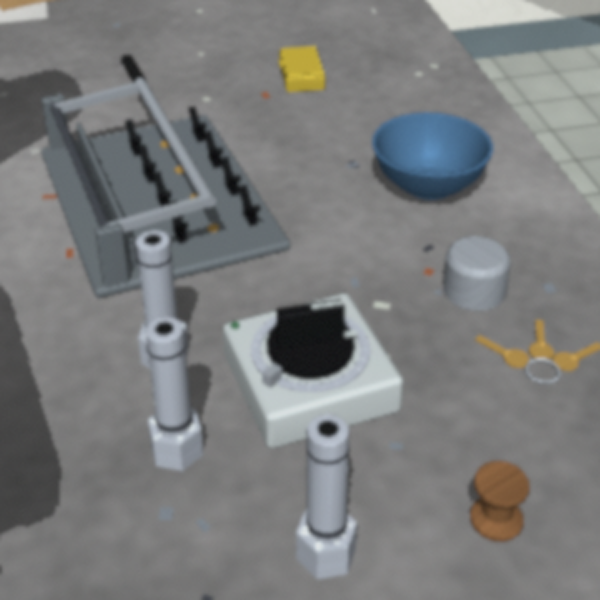

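The top view shows the dock on the left with its hinge side nearest the robot, the bar down and the black grip at +y (crop px ~100,360). Three torches stand at crop px (495,380), (605,383) and (725,292). The knob pointer faces away from the robot and the tab is at crop px (578,303). The side view agrees, with the tab at (270,375). Next I fit the frames.

```bash
cat >> h.py <<'E'
def pts(c,t,W=None,k=0):
    W=cloud(c) if W is None else W
    d=robot.cut_out(c,t)
    if len(d)<=k: return np.zeros((0,3))
    p=W[d[k]['pixels']]; return p[~np.isnan(p[:,0])]
def torches(c):
    W=cloud(c); out=[]
    for d in robot.cut_out(c,'torch1'):
        p=W[d['pixels']]; p=p[~np.isnan(p[:,0])]; q=p[p[:,2]>.12]
        if d['score']>.4 and len(q)>8: (x,y),r=cv2.minEnclosingCircle(q[:,:2].astype(np.float32)); out.append(np.round([x,y,r,np.median(q[:,2]),d['score']],4))
    return out
E
python3 - <<'E'
from h import *
cs={n:robot.capture(n) for n in ['top','side']}
for n,c in cs.items():
    W=cloud(c)
    m=(W[...,2]>.008)&(W[...,2]<.019)&(W[...,0]>.36)&(W[...,0]<.66)&(W[...,1]>-.06)&(W[...,1]<.32)
    p=W[m]; print(n,'tray',len(p),np.median(p[:,2]),cv2.minAreaRect((p[:,:2]*1000).astype(np.float32)))
    m=(W[...,2]>.036)&(W[...,2]<.044)&(W[...,0]>.5)&(W[...,0]<.72)&(W[...,1]>-.29)&(W[...,1]<-.08)
    p=W[m]; print('box',len(p),np.median(p[:,2]),cv2.minAreaRect((p[:,:2]*1000).astype(np.float32)))
    m=(W[...,2]>.060)&(W[...,2]<.11)&(W[...,0]>.36)&(W[...,0]<.6)&(W[...,1]>-.06)&(W[...,1]<.33)
    p=W[m]; g=p[p[:,1]>.272]; print('grip',len(g),g.mean(0),g.min(0),g.max(0))
    r=p[(p[:,0]>.47)&(p[:,1]<.25)&(p[:,1]>.02)]
    if len(r)>20: print('rod',len(r),np.polyfit(r[:,1],r[:,0],1),np.percentile(r[:,2],[5,50,95]))
    m=(W[...,2]>.036)&(W[...,2]<.056)&(W[...,0]>.38)&(W[...,0]<.46)&(W[...,1]>-.05)&(W[...,1]<.3)
    p=W[m]; print('wall',len(p),np.polyfit(p[:,1],p[:,0],1) if len(p)>10 else '')
    m=(W[...,2]>.076)&(W[...,2]<.1)&(abs(W[...,0]-.6)<.06)&(abs(W[...,1]+.186)<.06)
    p=W[m]; print('knobbar',len(p),np.median(p[:,2]),cv2.minAreaRect((p[:,:2]*1000).astype(np.float32)) if len(p)>5 else '')
    m=(W[...,2]>.0475)&(W[...,2]<.058)&(abs(W[...,0]-.6)<.06)&(abs(W[...,1]+.186)<.06)
    p=W[m]; rr=np.hypot(p[:,0]-.604,p[:,1]+.186); t=p[rr>.0395]; print('tab',len(t),t.mean(0), 'disc',p[rr<.038].mean(0))
    print('torches',torches(c))
E
```

```text
top tray 9806 0.01304022434149225 ((512.729736328125, 108.98202514648438), (314.67242431640625, 286.6626281738281), 89.4924545288086)
box 1967 0.04117898379830935 ((583.677978515625, -186.5384521484375), (168.1167449951172, 131.7560272216797), 0.8690741658210754)
grip 162 [0.50228178 0.29027636 0.08035585] [0.49351872 0.27202885 0.07280082] [0.51308861 0.30913862 0.08637721]
rod 842 [-0.20411129  0.55247803] [0.07467923 0.07912716 0.0828953 ]
wall 256 [-0.18230366  0.47261172]
knobbar 205 0.0871358260799338 ((603.2590942382812, -186.3834686279297), (12.691802978515625, 56.3260498046875), 88.26200103759766)
tab 47 [ 0.5697577  -0.21005458  0.05233969] disc [ 0.60153533 -0.18475875  0.05163885]
torches [array([ 0.4854, -0.1242,  0.0135,  0.1315,  0.8   ]), array([ 0.5743, -0.3542,  0.0144,  0.1314,  0.58  ])]
side tray 4527 0.013784395221404748 ((506.4302673339844, 119.29346466064453), (199.416259765625, 281.78131103515625), 9.245558738708496)
box 2073 0.04119291690999029 ((602.2252197265625, -184.78334045410156), (119.3745346069336, 121.17365264892578), 7.87076997756958)
grip 58 [0.49916756 0.29102398 0.08137805] [0.49081693 0.27201572 0.07588708] [0.50963606 0.31062977 0.08541654]
rod 433 [-0.22943182  0.55239698] [0.07208235 0.07987592 0.08240171]
wall 326 [-0.11649259  0.45292167]
knobbar 326 0.08555319367175152 ((602.3482055664062, -184.833251953125), (16.78750991821289, 56.3660774230957), 89.68101501464844)
tab 57 [ 0.56337638 -0.21373316  0.05209184] disc [ 0.60096545 -0.1988783   0.05154029]
torches [array([ 0.4791, -0.1662,  0.0551,  0.1307,  0.9   ]), array([ 0.4817, -0.2324,  0.015 ,  0.1306,  0.85  ]), array([ 0.5725, -0.354 ,  0.0142,  0.1307,  0.72  ])]
```

```bash
python3 - <<'E'
from h import *
cs={n:robot.capture(n) for n in ['top','side']}
for n,c in cs.items():
    W=cloud(c)
    m=(W[...,2]>.009)&(W[...,2]<.0175)&(W[...,0]>.36)&(W[...,0]<.66)&(W[...,1]>-.06)&(W[...,1]<.32)
    m=cv2.morphologyEx(m.astype(np.uint8),cv2.MORPH_OPEN,np.ones((4,4)))
    k,l,s,_=cv2.connectedComponentsWithStats(m); i=1+np.argmax(s[1:,4])
    p=W[l==i] if n=='top' else W[m>0]; p=p[~np.isnan(p[:,0])]
    R=cv2.minAreaRect((p[:,:2]*1000).astype(np.float32)); print(n,len(p),R)
    for a in [8.5,9.25,10,11]:
        a=np.radians(a); x=np.array([-np.cos(a),-np.sin(a)]); y=np.array([np.sin(a),-np.cos(a)]); o=np.array([.526,.1225])
        D=np.stack([(W[...,:2]-o)@x,(W[...,:2]-o)@y,W[...,2]],-1).reshape(-1,3)
        inb=(abs(D[:,1])<.112)&(abs(D[:,0])<.12)
        r=D[inb&(D[:,2]>.066)&(abs(D[:,0])<.03)]; s1=D[inb&(D[:,2]>.025)&(D[:,2]<.047)&(abs(D[:,0]+.052)<.02)]; s2=D[inb&(D[:,2]>.025)&(D[:,2]<.047)&(abs(D[:,0]-.023)<.02)]
        w=D[inb&(D[:,2]>.043)&(D[:,2]<.050)&(abs(D[:,0]-.078)<.02)]
        for nm,q in [('rod',r),('s-52',s1),('s23',s2),('wall',w)]:
            if len(q)>10: print(round(np.degrees(a),2),nm,len(q),'x',np.round(np.percentile(q[:,0],[3,50,97]),4),'slope',np.round(np.polyfit(q[:,1],q[:,0],1)[0],3),'y',np.round([q[:,1].min(),q[:,1].max()],3),'ztop',np.round(q[:,2].max(),3))
E
```

```text
top 2959 ((489.4801330566406, 118.11410522460938), (73.96065521240234, 246.819580078125), 9.100863456726074)
8.5 rod 717 x [-0.0088 -0.0028  0.0027] slope -0.009 y [-0.112  0.112] ztop 0.086
8.5 s-52 384 x [-0.0596 -0.0553 -0.051 ] slope -0.009 y [-0.106  0.112] ztop 0.046
8.5 s23 380 x [0.0153 0.0196 0.0238] slope -0.011 y [-0.107  0.112] ztop 0.047
8.5 wall 323 x [0.0713 0.0744 0.0776] slope -0.01 y [-0.111  0.112] ztop 0.05
9.25 rod 717 x [-0.0087 -0.0028  0.0025] slope 0.004 y [-0.112  0.112] ztop 0.086
9.25 s-52 382 x [-0.0593 -0.0553 -0.0513] slope 0.004 y [-0.105  0.111] ztop 0.046
9.25 s23 380 x [0.0156 0.0196 0.0235] slope 0.002 y [-0.108  0.111] ztop 0.047
9.25 wall 321 x [0.0715 0.0744 0.0773] slope 0.003 y [-0.112  0.111] ztop 0.05
10.0 rod 718 x [-0.0092 -0.0028  0.003 ] slope 0.017 y [-0.112  0.112] ztop 0.086
10.0 s-52 382 x [-0.06   -0.0551 -0.0505] slope 0.017 y [-0.104  0.112] ztop 0.046
10.0 s23 380 x [0.0149 0.0196 0.0242] slope 0.015 y [-0.108  0.111] ztop 0.047
10.0 wall 323 x [0.0707 0.0744 0.0781] slope 0.016 y [-0.112  0.112] ztop 0.05
11.0 rod 718 x [-0.0104
[... 996 characters left out ...]
0.0759 0.0784] slope 0.003 y [-0.111  0.111] ztop 0.05
10.0 rod 345 x [-0.0073 -0.0002  0.0043] slope 0.015 y [-0.111  0.111] ztop 0.084
10.0 s-52 305 x [-0.0589 -0.0534 -0.0495] slope 0.014 y [-0.109  0.112] ztop 0.047
10.0 s23 260 x [0.0158 0.0211 0.0253] slope 0.016 y [-0.106  0.112] ztop 0.046
10.0 wall 171 x [0.072  0.0757 0.0794] slope 0.015 y [-0.112  0.11 ] ztop 0.05
11.0 rod 345 x [-0.0081 -0.0003  0.0057] slope 0.032 y [-0.111  0.111] ztop 0.084
11.0 s-52 303 x [-0.0599 -0.0536 -0.0479] slope 0.031 y [-0.108  0.112] ztop 0.047
11.0 s23 260 x [0.0145 0.021  0.027 ] slope 0.033 y [-0.107  0.111] ztop 0.046
11.0 wall 170 x [0.0707 0.0757 0.0805] slope 0.033 y [-0.112  0.111] ztop 0.05
```

>>> {"name": "send_rows", "arguments": {"dp": [[0, 0, 50], [0, 50, 100], [0, 100, 100]], "delta_rot": [[0, 0, 0], [0, 0, 0], [0, 0, 0]], "hand": [1, 1, 1]}}

```text
t: 1.8
ee_pos: [0.1906, -0.5135, 0.3061]
tool_rot: [0.976, 1.334, -0.982]
ft_force: [0.8, -0.2, 1.1]
opening: 0.0856
```

```bash
cat >> h.py <<'E'
A=np.radians(9.1); O=np.array([.528,.123,0]); XD=np.array([-np.cos(A),-np.sin(A),0]); YD=np.array([np.sin(A),-np.cos(A),0])
def dock(x,y,z): return O+x*XD+y*YD+[0,0,z]
def Rtool(app,jaw):
    x=np.array(app,float); x/=np.linalg.norm(x); z=np.array(jaw,float); z-=x*(z@x); z/=np.linalg.norm(z)
    return Ro.from_matrix(np.c_[x,np.cross(z,x),z])
def go(grasp,R,s=None):
    # dp[mm], delta_rot[deg] to put grasp point at 'grasp' with R; tries both half turns
    s=s or robot.get_state(); R0=Ro.from_rotvec(s['tool_rot']); tcp=np.array(grasp)+.019*R.as_matrix()[:,0]
    for f in (0,np.pi):
        R1=R*Ro.from_rotvec([f,0,0]); d=(R1*R0.inv()).as_rotvec(degrees=True)
        print('dp',np.round((tcp-s['ee_pos'])*1000,1).tolist(),'rot',np.round(d,1).tolist())
E
python3 - <<'E'
from h import *
s=robot.get_state(); print(np.round(s['joint_positions'],3)); print(np.round(Ro.from_rotvec(s['tool_rot']).as_matrix(),3))
go(dock(0,-.163,.077),Rtool([0,0,-1],XD))
E
```

```text
[-1.218  0.145  1.682 -0.     1.308  0.045]
[[ 0.002  0.953  0.303]
 [-0.006  0.303 -0.953]
 [-1.     0.     0.006]]
dp [311.7, 797.5, -248.1] rot [0.4, -0.2, -98.5]
dp [311.7, 797.5, -248.1] rot [0.2, 0.3, 81.5]
```

>>> {"name": "send_rows", "arguments": {"dp": [[50, 80, 0], [80, 160, 0], [110, 240, 0], [140, 310, 0], [170, 390, 0], [195, 460, 0], [220, 530, 0], [245, 600, 0], [265, 660, 0], [285, 720, 0], [300, 770, 0], [312, 797, 0]], "delta_rot": [[0, 0, 8], [0, 0, 16], [0, 0, 24], [0, 0, 32], [0, 0, 40], [0, 0, 47], [0, 0, 54], [0, 0, 61], [0, 0, 67], [0, 0, 73], [0, 0, 78], [0, 0, 81.5]], "hand": [1, 1, 1, 1, 1, 1, 1, 1, 1, 1, 1, 1]}}

```text
t: 3.0
ee_pos: [0.4165, 0.0452, 0.3064]
tool_rot: [-0.128, 1.56, 0.128]
ft_force: [1.2, -0.4, 0.6]
opening: 0.0855
```

```bash
python3 - <<'E'
from h import *
s=robot.get_state(); print(np.round(s['joint_positions'],3),s['t'])
go(dock(0,-.163,.077),Rtool([0,0,-1],XD))
E
```

```text
[ 0.104 -0.08   1.916  0.     1.298 -0.059] 3.0
dp [85.7, 238.7, -248.4] rot [-0.7, -0.1, 179.7]
dp [85.7, 238.7, -248.4] rot [-0.1, 0.4, -0.3]
```

>>> {"name": "send_rows", "arguments": {"dp": [[20, 50, 0], [40, 100, 0], [55, 150, -30], [70, 190, -70], [80, 220, -110], [86, 239, -150], [86, 239, -190], [86, 239, -225], [86, 239, -248], [86, 239, -248], [86, 239, -248]], "delta_rot": [[0, 0, 0], [0, 0, 0], [0, 0, 0], [0, 0, 0], [0, 0, 0], [0, 0, 0], [0, 0, 0], [0, 0, 0], [0, 0, 0], [0, 0, 0], [0, 0, 0]], "hand": [1, 1, 1, 1, 1, 1, 1, 0.2, 0.2, 0.2, 0.2]}}

```text
t: 4.1
ee_pos: [0.5028, 0.2843, 0.0589]
tool_rot: [-0.128, 1.56, 0.128]
ft_force: [-0.2, 0.2, -0.1]
opening: 0.0511
```

```bash
python3 - <<'E'
from h import *
s=robot.get_state(); print(np.round(s['joint_positions'],3),s['t'])
go(dock(0,-.163,.077),Rtool([0,0,-1],XD))
c=robot.capture('top'); save(c,'t1.png'); c=robot.capture('side'); save(c,'s1.png')
a=cv2.imread('pics/t1.png')[200:400,90:350];b=cv2.imread('pics/s1.png')[120:320,160:420]
cv2.imwrite('pics/v1.png',cv2.resize(np.hstack([a,b]),None,fx=1.5,fy=2))
E
```

```text
[ 0.514  0.456  1.857 -0.004  0.822  0.353] 4.1
dp [-0.6, -0.4, -0.9] rot [-0.7, -0.1, 179.7]
dp [-0.6, -0.4, -0.9] rot [-0.1, 0.4, -0.3]
```

View pics/v1.png

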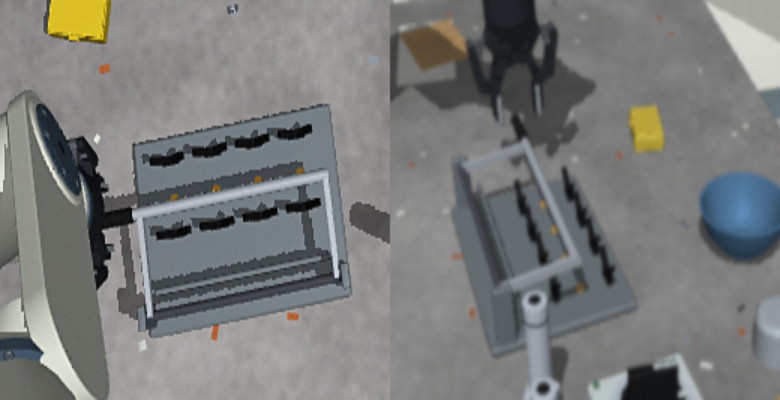

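The gripper straddles the rubber end, so I'll close on it.

>>> {"name": "send_rows", "arguments": {"dp": [[0, 0, 0], [0, 0, 0], [0, 0, 0], [0, 0, 0], [0, 0, 0], [0, 0, 0]], "delta_rot": [[0, 0, 0], [0, 0, 0], [0, 0, 0], [0, 0, 0], [0, 0, 0], [0, 0, 0]], "hand": [-1, -1, -1, -1, -1, -1], "force": 25}}

```text
t: 4.8
ee_pos: [0.5038, 0.2848, 0.0603]
tool_rot: [-0.126, 1.557, 0.129]
ft_force: [0.0, -0.2, 0.0]
opening: 0.0002
```

>>> {"name": "send_rows", "arguments": {"dp": [[-2.5, -0.4, 14], [-7, -1, 28], [-14, -2, 41], [-22.5, -3.6, 53], [-33, -5.3, 64], [-45, -7.2, 73], [-58, -9.2, 80], [-71.5, -11.5, 85], [-86, -13.8, 88], [-101, -16, 89], [-115.5, -18.5, 87.5], [-122, -19.5, 86]], "delta_rot": [[0, 0, 0], [0, 0, 0], [0, 0, 0], [0, 0, 0], [0, 0, 0], [0, 0, 0], [0, 0, 0], [0, 0, 0], [0, 0, 0], [0, 0, 0], [0, 0, 0], [0, 0, 0]], "hand": [-1, -1, -1, -1, -1, -1, -1, -1, -1, -1, -1, -1]}}

```text
t: 6.0
ee_pos: [0.3798, 0.2647, 0.1458]
tool_rot: [-0.127, 1.558, 0.129]
ft_force: [0.1, 0.7, -1.0]
opening: -0.0
```

```bash
python3 - <<'E'
from h import *
s=robot.get_state()
c=robot.capture('top'); save(c,'t1.png'); d=robot.capture('side'); save(d,'s2.png')
for q in (c,d):
    p=pts(q,'bar_grip'); D=np.c_[(p-O)@XD,(p-O)@YD,p[:,2]]; D=D[(abs(D[:,0])<.2)&(abs(D[:,1])<.25)]
    g=D[D[:,1]<-.135]; print(len(D),len(g),np.round(np.median(D,0),3),np.round(np.median(g,0),3),np.round(np.percentile(g,[2,98],0),3) if len(g) else'')
a=cv2.imread('pics/t1.png')[200:400,90:350];b=cv2.imread('pics/s2.png')[120:320,160:420]
cv2.imwrite('pics/v2.png',cv2.resize(np.hstack([a,b]),None,fx=1.5,fy=2))
E
```

```text
2200 220 [ 0.012 -0.025  0.076] [-0.001 -0.162  0.081] [[-0.008 -0.187  0.074]
 [ 0.006 -0.136  0.085]]
1477 119 [ 0.032 -0.003  0.074] [ 0.003 -0.171  0.08 ] [[-0.037 -0.232  0.001]
 [ 0.079 -0.136  0.084]]
```

View pics/v2.png

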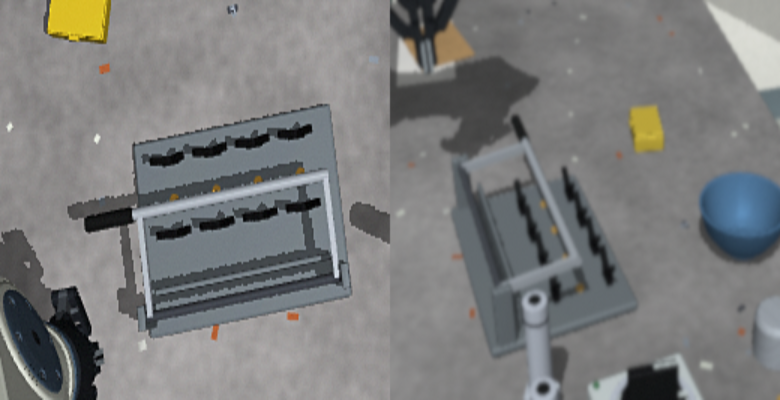

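```bash
python3 - <<'E'
from h import *
s=robot.get_state(); d=robot.capture('side'); R=Ro.from_rotvec(s['tool_rot']).as_matrix()
print('tcp',s['ee_pos'],'px',proj(d,s['ee_pos']),'grasp px',proj(d,s['ee_pos']-.019*R[:,0]))
W=cloud(d); P=W.reshape(-1,3); m=(np.linalg.norm(P[:,:2]-s['ee_pos'][:2],axis=1)<.04)&(P[:,2]>.05)&(P[:,2]<.3)
p=P[m]; print(len(p))
for z in np.arange(.10,.26,.01):
    q=p[abs(p[:,2]-z)<.005]
    if len(q): print(round(z,3),len(q),np.round(q.mean(0),3),np.round(np.ptp(q,axis=0),3))
c=robot.capture('top'); P=cloud(c).reshape(-1,3)
a=cv2.imread('pics/s2.png')[90:190,140:240]; cv2.imwrite('pics/v3.png',cv2.resize(a,None,fx=4,fy=4))
E
```

```text
tcp [0.38204156 0.26549959 0.14619488] px [[188.48710184 165.96905766]] grasp px [[187.02356614 158.03090386]]
1509
0.17 4 [0.382 0.262 0.174] [0.015 0.012 0.001]
0.18 39 [0.383 0.257 0.181] [0.027 0.015 0.009]
0.19 61 [0.383 0.257 0.19 ] [0.029 0.019 0.01 ]
0.2 57 [0.382 0.257 0.2  ] [0.027 0.011 0.01 ]
0.21 60 [0.382 0.258 0.21 ] [0.028 0.023 0.01 ]
0.22 117 [0.383 0.256 0.221] [0.065 0.027 0.01 ]
0.23 181 [0.383 0.259 0.23 ] [0.075 0.035 0.01 ]
0.24 122 [0.385 0.257 0.24 ] [0.077 0.038 0.01 ]
0.25 116 [0.387 0.255 0.25 ] [0.08  0.038 0.01 ]
```

View pics/v3.png

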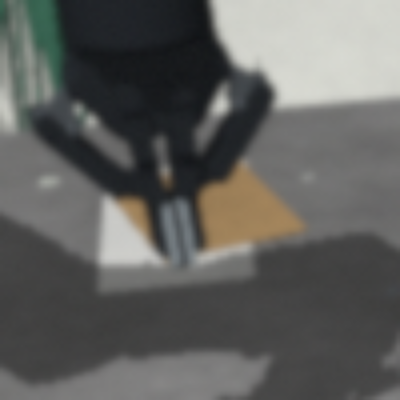

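The lowest fingertip seen by the side camera is about 25 mm higher than the reported TCP. That fits the fingers having closed just above the rod. I'll add this offset along the tool, then check it at the next grasp.

```bash
sed -i 's/+.019\*R.as/+TO*R.as/; s/^def go/TO=.044\ndef go/' h.py; python3 - <<'E'
from h import *
go(dock(0,-.163,.077),Rtool([0,0,-1],XD))
E
```

```text
dp [119.8, 18.4, -113.3] rot [-0.9, -0.2, 179.8]
dp [119.8, 18.4, -113.3] rot [-0.2, 0.6, -0.2]
```

>>> {"name": "send_rows", "arguments": {"dp": [[40, 6, 10], [80, 12, 10], [120, 18.5, 10], [120, 18.5, -10], [120, 18.5, -40], [120, 18.5, -80], [120, 18.5, -113], [120, 18.5, -113], [120, 18.5, -113]], "delta_rot": [[0, 0, 0], [0, 0, 0], [0, 0, 0], [0, 0, 0], [0, 0, 0], [0, 0, 0], [0, 0, 0], [0, 0, 0], [0, 0, 0]], "hand": [0.5, 0.5, 0.5, 0.5, 0.5, 0.5, 0.5, 0.5, 0.5]}}

```text
t: 7.2
ee_pos: [0.5027, 0.2839, 0.0333]
tool_rot: [-0.126, 1.558, 0.129]
ft_force: [-0.2, 0.5, -1.7]
opening: 0.0635
```

>>> {"name": "send_rows", "arguments": {"dp": [[0, 0, 0], [0, 0, 0], [0, 0, 0], [0, 0, 0], [0, 0, 0]], "delta_rot": [[0, 0, 0], [0, 0, 0], [0, 0, 0], [0, 0, 0], [0, 0, 0]], "hand": [-1, -1, -1, -1, -1], "force": 25}}

```text
t: 7.7
ee_pos: [0.503, 0.2844, 0.034]
tool_rot: [-0.126, 1.556, 0.129]
ft_force: [-1.0, 1.2, 1.5]
opening: 0.0148
```

Opening is 15 mm, so the 16 mm grip is held. Next I sweep the arc.

>>> {"name": "send_rows", "arguments": {"dp": [[-2.5, -0.4, 14], [-7, -1, 28], [-14, -2, 41], [-22.5, -3.6, 53], [-33, -5.3, 64], [-45, -7.2, 73], [-58, -9.2, 80], [-71.5, -11.5, 85], [-86, -13.8, 88], [-101, -16, 89], [-115.5, -18.5, 87.5], [-123, -19.5, 86]], "delta_rot": [[0, 0, 0], [0, 0, 0], [0, 0, 0], [0, 0, 0], [0, 0, 0], [0, 0, 0], [0, 0, 0], [0, 0, 0], [0, 0, 0], [0, 0, 0], [0, 0, 0], [0, 0, 0]], "hand": [-1, -1, -1, -1, -1, -1, -1, -1, -1, -1, -1, -1]}}

```text
t: 8.9
ee_pos: [0.3818, 0.266, 0.1232]
tool_rot: [-0.124, 1.551, 0.131]
ft_force: [10.9, -2.9, 22.5]
opening: 0.0153
```

>>> {"name": "send_rows", "arguments": {"dp": [[-3, 0, 0], [-3, 0, 0]], "delta_rot": [[0, 0, 0], [0, 0, 0]], "hand": [-1, -1]}}

```text
t: 9.1
ee_pos: [0.382, 0.2666, 0.1247]
tool_rot: [-0.124, 1.543, 0.133]
ft_force: [12.7, -2.9, -2.2]
opening: 0.0153
```

```bash
python3 - <<'E'
from h import *
for n in('top','side'):
    q=robot.capture(n); save(q,n+'3.png'); P=cloud(q).reshape(-1,3); D=np.c_[(P-O)@XD,(P-O)@YD,P[:,2]]
    r=D[(abs(D[:,1])<.11)&(D[:,0]>.08)&(D[:,0]<.17)&(D[:,2]>.13)&(D[:,2]<.2)]
    print(n,len(r),np.round(np.percentile(r,[5,50,95],0),3) if len(r) else '')
    if n=='top': print(torches(q))
a=cv2.imread('pics/top3.png')[200:400,90:350];b=cv2.imread('pics/side3.png')[120:320,160:420]
cv2.imwrite('pics/v4.png',cv2.resize(np.hstack([a,b]),None,fx=1.5,fy=2))
E
```

```text
top 879 [[ 0.116 -0.099  0.166]
 [ 0.121 -0.     0.169]
 [ 0.127  0.099  0.173]]
[array([ 0.4819, -0.2333,  0.0141,  0.1312,  0.9   ]), array([ 0.4859, -0.1245,  0.0141,  0.1317,  0.62  ]), array([ 0.5736, -0.3544,  0.0141,  0.1317,  0.59  ]), array([0.4107, 0.1198, 0.1431, 0.1693, 0.48  ])]
side 355 [[ 0.117 -0.095  0.166]
 [ 0.123  0.014  0.17 ]
 [ 0.128  0.101  0.172]]
```

View pics/v4.png

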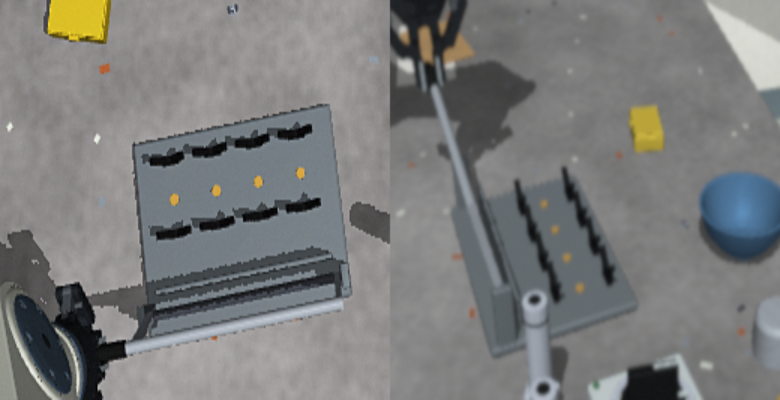

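The bar is back against its stop, with the rod at dock x≈122 mm and z≈163 mm, which matches 1.8 rad. I'll release it, retreat upward, and fit the arm's kinematics to plan the horizontal grasps.

>>> {"name": "send_rows", "arguments": {"dp": [[3, 0, 0], [3, 0, 0], [3, 0, 0], [3, 0, 50], [3, 0, 100], [3, 0, 150], [20, -50, 180], [40, -100, 180], [60, -150, 180], [60, -200, 180], [60, -250, 180]], "delta_rot": [[0, 0, 0], [0, 0, 0], [0, 0, 0], [0, 0, 0], [0, 0, 0], [0, 0, 0], [0, 0, 0], [0, 0, 0], [0, 0, 0], [0, -8, 0], [0, -16, 0]], "hand": [0.3, 0.3, 0.3, 0.3, 0.3, 0.3, 0.3, 0.3, 0.3, 0.3, 0.3]}}

```text
t: 10.35
ee_pos: [0.4427, 0.031, 0.3045]
tool_rot: [-0.138, 1.262, 0.11]
ft_force: [0.8, -1.2, 0.4]
opening: 0.0556
```

```bash
python3 - <<'E'
from h import *
S=[(.354,1.634,.6246,.2055),(.145,1.682,.5477,.3061),(-.08,1.916,.4190,.3064),(.456,1.857,.5776,.0589)]
A_=[];b=[]
for q2,q3,r,z in S:
    A_+= [[1,0,np.sin(q2),np.sin(q2+q3)],[0,1,np.cos(q2),np.cos(q2+q3)]]; b+=[r,z]
x,res,_,_=np.linalg.lstsq(np.array(A_),np.array(b),rcond=None); print('a,h-T,L1,L2',x,np.abs(np.array(A_)@x-b).max())
s=robot.get_state(); q=s['joint_positions']; print(np.round(q,3),np.round(s['ee_pos'],4)); R=Ro.from_rotvec(s['tool_rot']).as_matrix(); print(np.round(R,3))
r=np.hypot(*s['ee_pos'][:2]);z=s['ee_pos'][2]
wr=x[0]+x[2]*np.sin(q[1])+x[3]*np.sin(q[1]+q[2]); wz=x[1]+x[2]*np.cos(q[1])+x[3]*np.cos(q[1]+q[2])
ph=q[1]+q[2]+q[4]; print('phi',ph,'dr,dz',r-wr,z-wz,'T from r',(r-wr)/np.sin(ph),'T from z',(z-wz)/(1+np.cos(ph)))
go([.486,-.1245,.068],Rtool([np.cos(-.251),np.sin(-.251),0],[-np.sin(-.251),np.cos(-.251),0]))
E
```

```text
a,h-T,L1,L2 [-0.00090721 -0.08334067  0.51843113  0.48304373] 0.006421142846161243
[ 0.082 -0.223  2.074 -0.022  0.986 -0.074] [0.4427 0.031  0.3045]
[[ 0.301 -0.158  0.94 ]
 [ 0.006  0.986  0.164]
 [-0.954 -0.043  0.298]]
phi 2.8364530018083594 dr,dz 0.09519464242393122 0.01551073126527125 T from r 0.3168651262706263 T from z 0.33576650167847266
dp [86.0, -166.5, -236.5] rot [-74.7, -49.8, 39.0]
dp [86.0, -166.5, -236.5] rot [79.1, -64.0, -72.5]
```

```bash
cat >> h.py <<'E'
def tilt(az,b): # tool: azimuth az, b deg below horizontal; jaw horizontal, right of d
    a=np.radians(az);b=np.radians(b); d=np.array([np.cos(a),np.sin(a),0])
    return Rtool(d*np.cos(b)-[0,0,np.sin(b)],[np.sin(a),-np.cos(a),0])
def laid(az,b): # same grasp after laying the torch with its tail at azimuth az
    a=np.radians(az);b=np.radians(b); d=np.array([np.cos(a),np.sin(a),0])
    return Rtool(-d*np.sin(b)-[0,0,np.cos(b)],[np.sin(a),-np.cos(a),0])
E
python3 - <<'E'
from h import *
R=tilt(60,25); x=R.as_matrix()[:,0]; g=np.array([.5736,-.3543,.078])
print('pre'); go(g-.14*x+[0,0,.12],R); print('pre low'); go(g-.14*x,R)
E
```

```text
pre
dp [87.4, -460.7, -65.9] rot [69.2, 3.3, -24.7]
dp [87.4, -460.7, -65.9] rot [-31.9, -71.1, 113.4]
pre low
dp [87.4, -460.7, -185.9] rot [69.2, 3.3, -24.7]
dp [87.4, -460.7, -185.9] rot [-31.9, -71.1, 113.4]
```

>>> {"name": "send_rows", "arguments": {"dp": [[7, -40, 20], [14, -80, 30], [21, -120, 30], [28, -160, 30], [35, -200, 30], [42, -240, 30], [50, -280, 30], [58, -320, 30], [66, -360, 30], [74, -400, 30], [82, -435, 30], [87, -461, 30]], "delta_rot": [[5, 0, -2], [11, 0.5, -4], [17, 1, -6], [23, 1, -8], [29, 1.5, -10], [35, 2, -12.5], [41, 2, -15], [47, 2, -17], [53, 2.5, -19], [59, 3, -21], [65, 3, -23], [69, 3.3, -24.7]], "hand": [0.3, 0.3, 0.3, 0.3, 0.3, 0.3, 0.3, 0.3, 0.3, 0.3, 0.3, 0.3]}}

```text
t: 11.55
ee_pos: [0.5293, -0.432, 0.3324]
tool_rot: [1.177, 1.074, 0.478]
ft_force: [-0.2, -0.1, -0.4]
opening: 0.0555
```

```bash
python3 - <<'E'
from h import *
s=robot.get_state(); print(np.round(s['joint_positions'],3),s['t'])
c=robot.capture('top'); print(torches(c)); c=robot.capture('side'); save(c,'side4.png')
# real finger tips in side view vs reported TCP
Rm=Ro.from_rotvec(s['tool_rot']).as_matrix(); P=cloud(c).reshape(-1,3); L=(P-s['ee_pos'])@Rm
m=(abs(L[:,1])<.03)&(abs(L[:,2])<.06)&(L[:,0]>-.1)&(L[:,0]<.03); l=L[m]; print(len(l),np.round(np.percentile(l,[1,50,97,99.5],0),3))
R=tilt(60,25); x=R.as_matrix()[:,0]; g=np.array([.5736,-.3543,.078])
print('pre low'); go(g-.1*x,R); print('grasp'); go(g,R)
E
```

```text
[-1.107  0.709  1.243  0.92   1.883 -0.616] 11.55
[array([ 0.4853, -0.124 ,  0.0135,  0.1314,  0.79  ]), array([ 0.4817, -0.2338,  0.014 ,  0.1313,  0.76  ]), array([ 0.5744, -0.3546,  0.0144,  0.1315,  0.62  ])]
1563 [[-0.1   -0.009 -0.058]
 [-0.08   0.008  0.033]
 [-0.035  0.015  0.056]
 [-0.03   0.016  0.059]]
pre low
dp [19.1, 32.7, -230.0] rot [0.0, -0.1, 0.0]
dp [19.1, 32.7, -230.0] rot [81.5, 141.2, -76.1]
grasp
dp [64.4, 111.2, -272.3] rot [0.0, -0.1, 0.0]
dp [64.4, 111.2, -272.3] rot [81.5, 141.2, -76.1]
```

>>> {"name": "send_rows", "arguments": {"dp": [[19, 33, -50], [19, 33, -100], [19, 33, -150], [19, 33, -195], [19, 33, -230], [28, 48, -238], [37, 64, -247], [46, 80, -255], [55, 96, -264], [64.5, 111.5, -272], [64.5, 111.5, -272]], "delta_rot": [[0, 0, 0], [0, 0, 0], [0, 0, 0], [0, 0, 0], [0, 0, 0], [0, 0, 0], [0, 0, 0], [0, 0, 0], [0, 0, 0], [0, 0, 0], [0, 0, 0]], "hand": [0.3, 0.3, 0.3, 0.3, 0.3, 0.3, 0.3, 0.3, 0.3, 0.3, 0.3]}}

```text
t: 12.8
ee_pos: [0.5945, -0.3162, 0.0594]
tool_rot: [1.173, 1.078, 0.479]
ft_force: [-0.2, 0.7, 1.3]
opening: 0.0552
```

>>> {"name": "send_rows", "arguments": {"dp": [[0, 0, 0], [0, 0, 0], [0, 0, 0], [0, 0, 0], [0, 0, 0]], "delta_rot": [[0, 0, 0], [0, 0, 0], [0, 0, 0], [0, 0, 0], [0, 0, 0]], "hand": [-1, -1, -1, -1, -1], "force": 80}}

```text
t: 13.3
ee_pos: [0.5946, -0.3168, 0.06]
tool_rot: [1.173, 1.077, 0.479]
ft_force: [0.9, 1.8, 4.1]
opening: 0.0262
```

```bash
python3 - <<'E'
from h import *
s=robot.get_state(); x=Ro.from_rotvec(s['tool_rot']).as_matrix()[:,0]; g=s['ee_pos']-.044*x; print('grasp',g)
print('A'); go(g+[-.05,.05,.17],laid(60,25))
E
```

```text
grasp [ 0.57475964 -0.35134102  0.0786268 ]
A
dp [-79.2, -0.7, 148.7] rot [-78.0, 44.9, 0.0]
dp [-79.2, -0.7, 148.7] rot [-30.6, -53.4, 169.1]
```

>>> {"name": "send_rows", "arguments": {"dp": [[0, 0, 30], [0, 0, 70], [0, 0, 110], [0, 0, 150], [0, 0, 150]], "delta_rot": [[0, 0, 0], [0, 0, 0], [0, 0, 0], [0, 0, 0], [0, 0, 0]], "hand": [-1, -1, -1, -1, -1]}}

```text
t: 13.8
ee_pos: [0.5959, -0.3188, 0.2154]
tool_rot: [1.166, 1.072, 0.478]
ft_force: [0.8, -0.3, -1.4]
opening: 0.0258
```

```bash
python3 - <<'E'
from h import *
s=robot.get_state(); x=Ro.from_rotvec(s['tool_rot']).as_matrix()[:,0]; g=s['ee_pos']-.044*x; print('grasp',g,s['opening'],np.round(s['joint_positions'],2))
print('A'); go(np.array([.52,-.30,.26]),laid(60,25))
E
```

```text
grasp [ 0.57586678 -0.35324441  0.23407646] 0.025842399540542786 [-0.96  0.74  1.47  0.97  1.62 -0.76]
A
dp [-85.2, 2.7, 4.7] rot [-77.7, 45.1, -0.3]
dp [-85.2, 2.7, 4.7] rot [-31.1, -52.8, 169.1]
```

>>> {"name": "send_rows", "arguments": {"dp": [[-7, 0, 30], [-14, 0, 35], [-21, 0, 35], [-28, 0, 35], [-35, 0, 35], [-42, 1, 35], [-50, 1, 35], [-58, 2, 30], [-66, 2, 25], [-74, 3, 20], [-81, 3, 10], [-85, 3, 5]], "delta_rot": [[-6, 3.5, 0], [-12.5, 7.3, 0], [-19, 11, 0], [-25.5, 14.8, 0], [-32, 18.5, 0], [-38.5, 22.3, 0], [-45, 26.1, 0], [-51.5, 29.9, 0], [-58, 33.6, 0], [-64.5, 37.4, 0], [-71, 41.2, 0], [-77.7, 45.1, -0.3]], "hand": [-1, -1, -1, -1, -1, -1, -1, -1, -1, -1, -1, -1]}}

```text
t: 15.0
ee_pos: [0.5104, -0.316, 0.2201]
tool_rot: [0.066, 1.619, -0.752]
ft_force: [-0.4, 0.6, -2.6]
opening: 0.0256
```

```bash
python3 - <<'E'
from h import *
s=robot.get_state(); print(np.round(s['joint_positions'],2),s['opening'])
print('A'); go(np.array([.52,-.30,.26]),laid(60,25))
print('B'); go(dock(-.0137,-.029,.17),laid(9.1,25))
c=robot.capture('side'); save(c,'side5.png'); cv2.imwrite('pics/v5.png',cv2.resize(cv2.imread('pics/side5.png')[150:480,120:560],None,fx=1.6,fy=1.6))
E
```

```text
[-0.3   0.36  1.68 -0.46  1.24  0.4 ] 0.025579958882481848
A
dp [0.3, -0.1, 0.1] rot [0.3, -0.1, -0.1]
dp [0.3, -0.1, 0.1] rot [38.1, 66.3, 162.9]
B
dp [8.1, 466.9, -89.9] rot [0.2, -0.2, -51.0]
dp [8.1, 466.9, -89.9] rot [50.9, 35.2, 119.1]
```

View pics/v5.png

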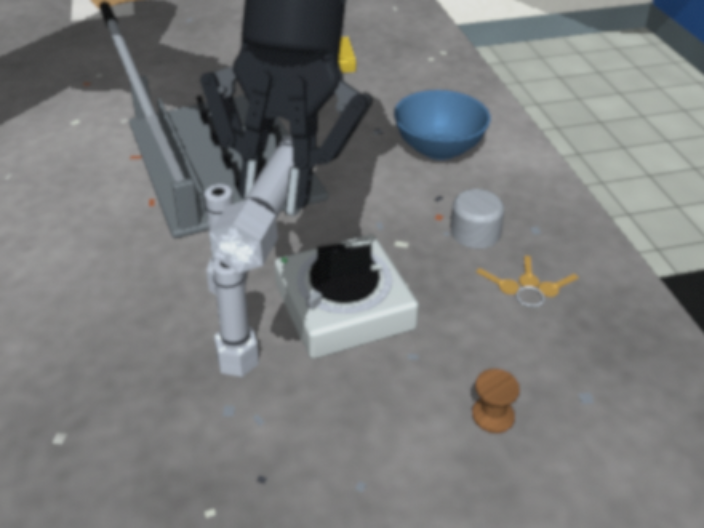

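>>> {"name": "send_rows", "arguments": {"dp": [[1, 40, 10], [2, 85, 10], [3, 130, 10], [4, 175, 10], [5, 220, 10], [6, 265, 5], [7, 310, 0], [8, 350, 0], [8, 390, -10], [8, 430, -30], [8, 467, -60], [8, 467, -90]], "delta_rot": [[0, 0, -5], [0, 0, -10], [0, 0, -15], [0, 0, -20], [0, 0, -25], [0, 0, -30], [0, 0, -35], [0, 0, -40], [0, 0, -45], [0, 0, -48], [0, 0, -51], [0, 0, -51]], "hand": [-1, -1, -1, -1, -1, -1, -1, -1, -1, -1, -1, -1]}}

```text
t: 16.25
ee_pos: [0.5185, 0.1569, 0.1257]
tool_rot: [0.823, 1.573, -1.414]
ft_force: [-0.2, -1.2, -1.9]
opening: 0.0263
```

```bash
cat >> h.py <<'E'
def heldtorch(c,y):  # points of a torch near cradle y in dock axes
    P=cloud(c).reshape(-1,3); return np.c_[(P-O)@XD,(P-O)@YD,P[:,2]]
E
python3 - <<'E'
from h import *
s=robot.get_state(); print(np.round(s['joint_positions'],2),s['opening'])
print('place'); go(dock(-.0137,-.029,.044),laid(9.1,25))
c=robot.capture('side')
for d in robot.cut_out(c,'torch1'):
    P=cloud(c)[d['pixels']]; P=P[~np.isnan(P[:,0])]; D=np.c_[(P-O)@XD,(P-O)@YD,P[:,2]]
    print(d['score'],len(D),np.round(np.percentile(D,[2,50,98],0),3).tolist())
    if abs(np.median(D[:,1])+.029)<.05:
        for x in np.arange(-.07,.08,.015):
            q=D[abs(D[:,0]-x)<.006]
            if len(q)>4: print(round(x,3),len(q),np.round(np.percentile(q[:,1:],[5,95],0),3).tolist())
E
```

```text
[0.26 0.58 1.55 0.05 1.46 1.65] 0.02628421072590079
place
dp [0.0, -6.1, -121.6] rot [-0.2, -0.6, -0.1]
dp [0.0, -6.1, -121.6] rot [75.9, 11.8, 162.6]
0.91 794 [[-0.145, -0.335, 0.002], [0.024, -0.024, 0.175], [0.063, -0.014, 0.191]]
-0.07 11 [[-0.03, 0.163], [-0.021, 0.182]]
-0.055 46 [[-0.027, 0.161], [-0.02, 0.179]]
-0.04 47 [[-0.384, 0.004], [0.016, 0.201]]
-0.025 5 [[-0.325, 0.002], [-0.016, 0.172]]
-0.01 38 [[-0.309, 0.003], [-0.022, 0.184]]
0.005 84 [[-0.04, 0.161], [-0.02, 0.184]]
0.02 84 [[-0.042, 0.159], [-0.02, 0.184]]
0.035 94 [[-0.035, 0.162], [-0.015, 0.19]]
0.05 119 [[-0.035, 0.16], [-0.015, 0.191]]
0.065 89 [[-0.049, 0.156], [-0.015, 0.19]]
0.84 1478 [[0.086, 0.334, 0.005], [0.105, 0.354, 0.068], [0.12, 0.363, 0.132]]
0.59 765 [[0.069, 0.229, 0.015], [0.085, 0.245, 0.098], [0.102, 0.25, 0.133]]
```

>>> {"name": "send_rows", "arguments": {"dp": [[0, -6, -30], [0, -6, -65], [0, -6, -90], [0, -6, -105], [0, -6, -114], [0, -6, -119], [0, -6, -121], [0, -6, -121]], "delta_rot": [[0, -0.5, 0], [0, -0.5, 0], [0, -0.5, 0], [0, -0.5, 0], [0, -0.5, 0], [0, -0.5, 0], [0, -0.5, 0], [0, -0.5, 0]], "hand": [-1, -1, -1, -1, -1, -1, -1, -1]}}

```text
t: 17.15
ee_pos: [0.5162, 0.1475, 0.0033]
tool_rot: [0.821, 1.569, -1.414]
ft_force: [-1.0, 2.0, -0.1]
opening: 0.0263
```

>>> {"name": "send_rows", "arguments": {"dp": [[1, 1, 0], [1, 1, 0], [1, 1, 0], [1, 1, 0]], "delta_rot": [[0, 0, 0], [0, 0, 0], [0, 0, 0], [0, 0, 0]], "hand": [-1, 0, 0, 0]}}

```text
t: 17.55
ee_pos: [0.5174, 0.1485, 0.0035]
tool_rot: [0.821, 1.569, -1.414]
ft_force: [-1.2, 0.0, 0.6]
opening: 0.0424
```

>>> {"name": "send_rows", "arguments": {"dp": [[4, 1, 8], [8, 1, 18], [17, 3, 40], [30, 5, 75], [40, 6, 120], [40, 6, 170], [20, -30, 220], [0, -80, 240], [0, -130, 240], [0, -180, 240], [0, -230, 240]], "delta_rot": [[0, 0, 0], [0, 0, 0], [0, 0, 0], [0, 0, 0], [0, 0, 0], [0, 0, 0], [0, 0, 0], [0, 0, 8], [0, 0, 16], [0, 0, 24], [0, 0, 32]], "hand": [0, 0, 0, 0, 0, 0.3, 0.3, 0.3, 0.3, 0.3, 0.3]}}

```text
t: 18.65
ee_pos: [0.5179, -0.0655, 0.2452]
tool_rot: [0.331, 1.63, -0.999]
ft_force: [-0.3, 0.3, 0.1]
opening: 0.0559
```

```bash
cat >> h.py <<'E'
def laidrep(c):
    for d in robot.cut_out(c,'torch1'):
        P=cloud(c)[d['pixels']]; P=P[~np.isnan(P[:,0])]; D=np.c_[(P-O)@XD,(P-O)@YD,P[:,2]]; D=D[(abs(D[:,0])<.11)&(abs(D[:,1])<.14)&(D[:,2]>.03)]
        if len(D)>150: print(round(d['score'],2),len(D),np.round(np.percentile(D,[2,50,98],0),3).tolist(),'slope',np.polyfit(D[:,0],D[:,1],1)[0].round(3))
E
python3 - <<'E'
from h import *
s=robot.get_state(); print(np.round(s['joint_positions'],2),s['opening'],s['t'])
for n in('top','side'):
    c=robot.capture(n); save(c,n+'6.png'); print(n,torches(c)); laidrep(c)
a=cv2.imread('pics/top6.png')[200:400,110:370];b=cv2.imread('pics/side6.png')[150:350,160:420]
cv2.imwrite('pics/v6.png',cv2.resize(np.hstack([a,b]),None,fx=1.5,fy=2))
R=tilt(60,25); x=R.as_matrix()[:,0]; g=np.array([.482,-.2335,.079])
print('pre high'); go(g-.1*x+[0,0,.17],R)
E
```

```text
[ 0.06  0.37  1.6  -0.27  1.53  0.96] 0.055871687784058724 18.65
top [array([ 0.4818, -0.2322,  0.0133,  0.1315,  0.68  ]), array([ 0.4853, -0.124 ,  0.0135,  0.1316,  0.66  ])]
side [array([ 0.4813, -0.2318,  0.0152,  0.1306,  0.62  ])]
0.72 802 [[-0.061, -0.033, 0.039], [0.01, -0.017, 0.054], [0.065, -0.008, 0.066]] slope 0.025
pre high
dp [-61.3, -214.4, 28.8] rot [70.1, -57.7, 14.7]
dp [-61.3, -214.4, 28.8] rot [35.2, 43.0, -152.4]
```

View pics/v6.png

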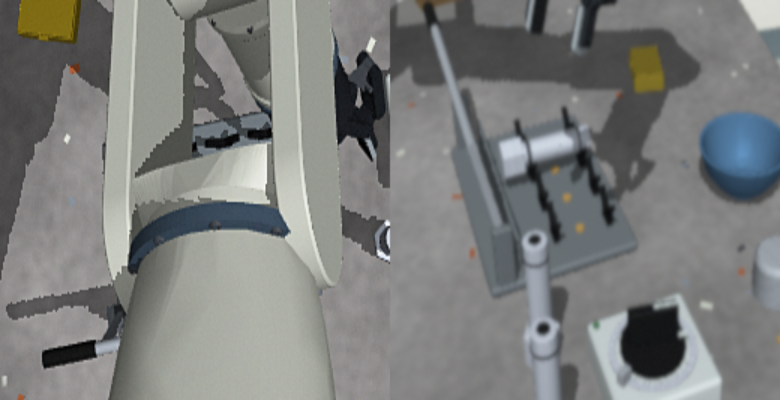

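The side view shows the torch lying in cradle 2 with its head at the wall (view px ~510,160) and two torches still standing. Next is the middle torch.

>>> {"name": "send_rows", "arguments": {"dp": [[-5, -18, 30], [-10, -36, 40], [-15, -54, 50], [-20, -72, 50], [-25, -90, 50], [-30, -108, 50], [-35, -126, 50], [-40, -144, 50], [-46, -162, 50], [-51, -180, 45], [-56, -198, 35], [-61, -214, 29]], "delta_rot": [[6, -5, 1], [12, -10, 2.5], [18, -15, 4], [24, -20, 5], [30, -25, 6], [36, -30, 7.5], [42, -35, 9], [48, -40, 10], [54, -44.5, 11.3], [60, -49.5, 12.6], [66, -54, 13.8], [70, -57.7, 14.7]], "hand": [0.3, 0.3, 0.3, 0.3, 0.3, 0.3, 0.3, 0.3, 0.3, 0.3, 0.3, 0.3]}}

```text
t: 20.15
ee_pos: [0.457, -0.2784, 0.2719]
tool_rot: [1.176, 1.071, 0.482]
ft_force: [1.5, -0.4, 0.7]
opening: 0.0556
```

```bash
python3 - <<'E'
from h import *
s=robot.get_state(); print(np.round(s['joint_positions'],2),s['opening'],s['t'])
for n in('top','side'):
    c=robot.capture(n); print(n,torches(c)); laidrep(c)
R=tilt(60,25); x=R.as_matrix()[:,0]; g=np.array([.482,-.2335,.079])
print('pre high'); go(g-.1*x+[0,0,.17],R)
print('pre '); go(g-.1*x,R)
print('grasp'); go(g,R)
E
```

```text
[-1.1   0.54  1.72  0.87  1.69 -0.86] 0.05558678834406987 20.15
top [array([ 0.4859, -0.1245,  0.014 ,  0.1313,  0.6   ])]
0.7 1025 [[-0.061, -0.043, 0.045], [0.009, -0.024, 0.058], [0.063, -0.007, 0.067]] slope 0.004
side [array([ 0.4773, -0.2467,  0.1367,  0.1309,  0.98  ]), array([ 0.4078, -0.0568,  0.3467,  0.1697,  0.43  ])]
0.92 867 [[-0.061, -0.036, 0.036], [0.01, -0.018, 0.054], [0.065, -0.008, 0.067]] slope 0.021
0.43 796 [[-0.056, -0.128, 0.031], [0.075, 0.023, 0.043], [0.109, 0.135, 0.114]] slope 0.001
pre high
dp [-1.0, -1.0, -1.0] rot [0.2, 0.0, -0.0]
dp [-1.0, -1.0, -1.0] rot [-81.5, -141.1, 76.2]
pre 
dp [-1.0, -1.0, -171.0] rot [0.2, 0.0, -0.0]
dp [-1.0, -1.0, -171.0] rot [-81.5, -141.1, 76.2]
grasp
dp [44.3, 77.4, -213.3] rot [0.2, 0.0, -0.0]
dp [44.3, 77.4, -213.3] rot [-81.5, -141.1, 76.2]
```

>>> {"name": "send_rows", "arguments": {"dp": [[-1, -1, -45], [-1, -1, -90], [-1, -1, -135], [-1, -1, -171], [8, 14.5, -179], [17, 30, -188], [26, 46, -196], [35, 62, -205], [44, 77.5, -213], [44, 77.5, -213]], "delta_rot": [[0, 0, 0], [0, 0, 0], [0, 0, 0], [0, 0, 0], [0, 0, 0], [0, 0, 0], [0, 0, 0], [0, 0, 0], [0, 0, 0], [0, 0, 0]], "hand": [0.3, 0.3, 0.3, 0.3, 0.3, 0.3, 0.3, 0.3, 0.3, 0.3]}}

```text
t: 21.45
ee_pos: [0.5021, -0.1958, 0.0604]
tool_rot: [1.17, 1.078, 0.48]
ft_force: [0.1, 0.6, 0.7]
opening: 0.0558
```

>>> {"name": "send_rows", "arguments": {"dp": [[0, 0, 0], [0, 0, 0], [0, 0, 0], [0, 0, 0], [0, 0, 0]], "delta_rot": [[0, 0, 0], [0, 0, 0], [0, 0, 0], [0, 0, 0], [0, 0, 0]], "hand": [-1, -1, -1, -1, -1], "force": 80}}

```text
t: 21.95
ee_pos: [0.5021, -0.1964, 0.0605]
tool_rot: [1.17, 1.077, 0.479]
ft_force: [-0.0, 0.1, -1.1]
opening: 0.0002
```

```bash
python3 - <<'E'
from h import *
s=robot.get_state(); x=Ro.from_rotvec(s['tool_rot']).as_matrix()[:,0]; g=s['ee_pos']-.044*x; print('grasp',g,s['opening'])
print('A'); go(g+[-.0,.0,.18],laid(60,25))
E
```

```text
grasp [ 0.48227742 -0.23091623  0.07921231] 0.000177367310833674
A
dp [-29.1, -50.7, 158.8] rot [-77.9, 44.9, -0.2]
dp [-29.1, -50.7, 158.8] rot [-30.7, -53.1, 169.1]
```

```bash
python3 - <<'E'
from h import *
for n in('top','side'):
    c=robot.capture(n); save(c,n+'7.png'); print(n,torches(c))
a=cv2.imread('pics/top7.png')[180:380,280:540];b=cv2.imread('pics/side7.png')[230:430,160:420]
cv2.imwrite('pics/v7.png',cv2.resize(np.hstack([a,b]),None,fx=1.5,fy=2))
E
```

```text
top [array([ 0.4856, -0.1248,  0.014 ,  0.1314,  0.7   ])]
side [array([ 0.4851, -0.1248,  0.0144,  0.131 ,  0.75  ])]
```

View pics/v7.png

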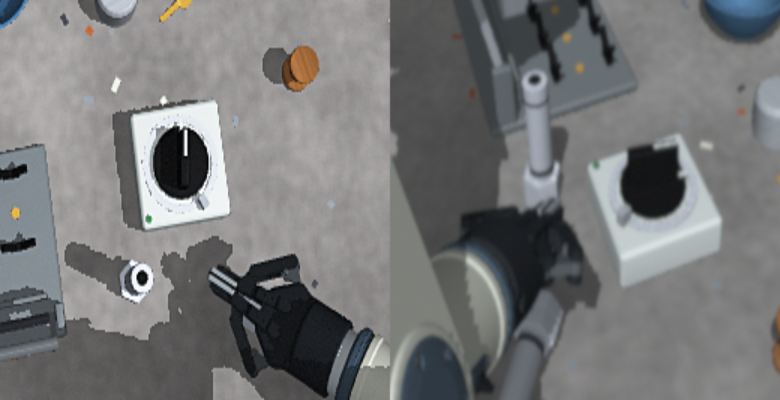

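```bash
python3 - <<'E'
from h import *
c=robot.capture('side'); W=cloud(c)
for u,v in [(263,383),(258,395),(254,405),(250,418),(246,430)]: print(u,v,np.round(W[v,u],3))
for t in('torch1','torch2_center'):
  for d in robot.cut_out(c,t):
    P=W[d['pixels']];P=P[~np.isnan(P[:,0])]; print(round(d['score'],2),d['box'],np.round(np.percentile(P,[3,50,97],0),3).tolist())
a=cv2.imread('pics/side7.png')[330:480,200:330]; cv2.imwrite('pics/v8.png',cv2.resize(a,None,fx=4,fy=4))
E
```

```text
263 383 [ 0.47  -0.281  0.041]
258 395 [ 0.46  -0.296  0.034]
254 405 [ 0.453 -0.309  0.03 ]
250 418 [ 0.445 -0.328  0.028]
246 430 [ 0.437 -0.347  0.029]
0.78 [249.0, 264.0, 271.3, 333.4] [[0.468, -0.141, 0.015], [0.484, -0.134, 0.071], [0.501, -0.117, 0.132]]
0.7 [220.2, 372.5, 274.0, 465.1] [[0.407, -0.382, 0.01], [0.44, -0.328, 0.029], [0.479, -0.272, 0.04]]
0.6 [235.9, 211.2, 292.6, 237.1] [[0.461, 0.123, 0.039], [0.514, 0.141, 0.054], [0.582, 0.156, 0.065]]
0.62 [419.7, 380.4, 446.7, 422.8] [[0.685, -0.372, 0.001], [0.7, -0.359, 0.042], [0.72, -0.336, 0.046]]
```

View pics/v8.png

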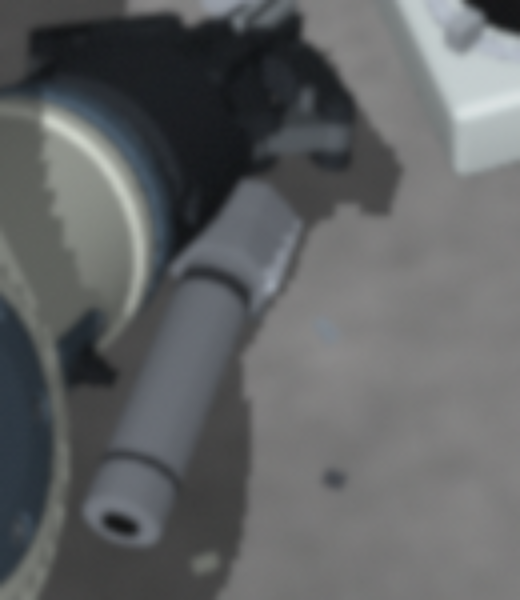

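The middle torch has fallen and lies on the table with its head near (0.48,-0.27) and its tail near (0.41,-0.38). I can pick it from above. First I raise the tool clear and measure it.

>>> {"name": "send_rows", "arguments": {"dp": [[0, 0, 40], [0, 0, 90], [0, 0, 140], [20, 50, 190], [40, 100, 190], [50, 150, 190], [50, 180, 190], [50, 180, 190]], "delta_rot": [[0, 0, 0], [0, 0, 0], [0, 0, 0], [-8, 0, 0], [-16, 0, 0], [-24, 0, 0], [-32, 0, 0], [-40, 0, 0]], "hand": [-1, -1, -1, -1, 0, 0.3, 0.3, 0.3]}}

```text
t: 23.1
ee_pos: [0.5515, -0.0127, 0.2517]
tool_rot: [0.552, 1.115, 0.082]
ft_force: [-1.3, -0.4, -1.6]
opening: 0.0555
```

```bash
cat > fal.py <<'E'
from h import *
s=robot.get_state(); print(np.round(s['joint_positions'],2),s['opening'],s['t'],np.round(s['ee_pos'],3))
for n in('top','side'):
    c=robot.capture(n); save(c,n+'8.png'); print(n,torches(c)); W=cloud(c)
    for d in robot.cut_out(c,'torch1'):
        P=W[d['pixels']];P=P[~np.isnan(P[:,0])]
        P=P[P[:,2]>.008]
        if len(P)>100 and np.percentile(P[:,2],95)<.05 :
            m=np.median(P,0); u=np.linalg.svd(P[:,:2]-P[:,:2].mean(0))[2][0]; t=(P[:,:2]-m[:2])@u; lo,hi=np.percentile(t,[1,99])
            print(round(d['score'],2),len(P),np.round(m,3),'axis az',np.degrees(np.arctan2(*u[::-1])).round(1),'ends',np.round(m[:2]+lo*u,3),np.round(m[:2]+hi*u,3),'z98',np.percentile(P[:,2],98))
            e=np.array([-u[1],u[0]])
            for k in np.arange(lo,hi,.013):
                q=P[abs(t-k-.006)<.006]; w=(q[:,:2]-m[:2])@e; print('  ',np.round(m[:2]+(k+.006)*u,3),np.round(np.percentile(w,[3,97]),4),np.round(np.percentile(q[:,2],97),3))
E
python3 fal.py
```

```text
[-0.34  0.03  2.09  0.7   0.8  -0.46] 0.05546857104844605 23.1 [ 0.551 -0.013  0.252]
top []
0.62 1071 [ 0.443 -0.313  0.03 ] axis az 64.3 ends [ 0.411 -0.379] [ 0.467 -0.264] z98 0.04266799748005165
   [ 0.414 -0.374] [-0.0139  0.0117] 0.032
   [ 0.419 -0.362] [-0.0135  0.0121] 0.033
   [ 0.425 -0.351] [-0.0135  0.0112] 0.034
   [ 0.431 -0.339] [-0.0136  0.0108] 0.034
   [ 0.436 -0.327] [-0.0142  0.0118] 0.035
   [ 0.442 -0.315] [-0.0139  0.0114] 0.037
   [ 0.448 -0.304] [-0.0141  0.0113] 0.036
   [ 0.453 -0.292] [-0.0215  0.0173] 0.043
   [ 0.459 -0.28 ] [-0.0218  0.0186] 0.043
   [ 0.465 -0.269] [-0.0203  0.0185] 0.044
side [array([ 0.4843, -0.1231,  0.0149,  0.1309,  0.63  ])]
0.61 2016 [ 0.441 -0.323  0.029] axis az -117.2 ends [ 0.471 -0.266] [ 0.412 -0.38 ] z98 0.040950662035043675
   [ 0.468 -0.271] [-0.0221  0.0171] 0.042
   [ 0.462 -0.283] [-0.021   0.0177] 0.041
   [ 0.456 -0.294] [-0.0212  0.0153] 0.04
   [ 0.45  -0.306] [-0.0145  0.0106] 0.035
   [ 0.444 -0.317] [-0.0129  0.011 ] 0.033
   [ 0.438 -0.329] [-0.0124  0.011 ] 0.033
   [ 0.432 -0.341] [-0.0132  0.0115] 0.032
   [ 0.426 -0.352] [-0.0125  0.0118] 0.031
   [ 0.42  -0.364] [-0.0127  0.0121] 0.031
   [ 0.414 -0.375] [-0.0127  0.0121] 0.03
```

```bash
python3 - <<'E'
from h import *
g=np.array([.4355,-.331,.024]); R=laid(-116.5,0)
print('high');go(g+[0,0,.15],R); print('grasp');go(g,R)
E
```

```text
high
dp [-116.4, -314.5, -119.9] rot [-42.6, -27.6, 165.2]
dp [-116.4, -314.5, -119.9] rot [-18.5, 28.6, -7.3]
grasp
dp [-116.4, -314.5, -269.9] rot [-42.6, -27.6, 165.2]
dp [-116.4, -314.5, -269.9] rot [-18.5, 28.6, -7.3]
```

>>> {"name": "send_rows", "arguments": {"dp": [[-15, -40, 0], [-30, -80, 0], [-45, -120, 0], [-60, -160, 0], [-75, -200, 0], [-90, -240, 0], [-105, -280, 0], [-116, -314, -30], [-116, -314.5, -75], [-116, -314.5, -120], [-116, -314.5, -120]], "delta_rot": [[-3, 4, -1], [-6, 9, -2], [-9, 14, -3.5], [-12, 19, -5], [-15, 24, -6], [-18.5, 28.6, -7.3], [-18.5, 28.6, -7.3], [-18.5, 28.6, -7.3], [-18.5, 28.6, -7.3], [-18.5, 28.6, -7.3], [-18.5, 28.6, -7.3]], "hand": [0.3, 0.3, 0.3, 0.3, 0.3, 0.3, 0.3, 0.3, 0.3, 0.3, 0.3]}}

```text
t: 24.5
ee_pos: [0.4303, -0.33, 0.1231]
tool_rot: [0.374, 1.551, -0.362]
ft_force: [-0.4, -0.9, 0.7]
opening: 0.0554
```

```bash
python3 fal.py; python3 - <<'E'
from h import *
g=np.array([.4355,-.331,.024]); R=laid(-116.5,0)
go(g,R)
E
```

```text
[-0.66  0.33  1.88  0.    0.95 -0.19] 0.05543049789904505 24.5 [ 0.43  -0.33   0.123]
top [array([ 0.4858, -0.1246,  0.0139,  0.1316,  0.57  ])]
0.86 967 [ 0.445 -0.305  0.031] axis az 64.3 ends [ 0.416 -0.366] [ 0.466 -0.263] z98 0.04270405214084476
   [ 0.419 -0.36 ] [-0.0149  0.0095] 0.033
   [ 0.424 -0.349] [-0.0147  0.0103] 0.034
   [ 0.43  -0.337] [-0.0144  0.0104] 0.035
   [ 0.436 -0.325] [-0.0153  0.0102] 0.036
   [ 0.441 -0.314] [-0.0148  0.01  ] 0.036
   [ 0.447 -0.302] [-0.0153  0.0103] 0.037
   [ 0.453 -0.29 ] [-0.0227  0.0152] 0.042
   [ 0.458 -0.278] [-0.0238  0.0171] 0.043
   [ 0.464 -0.267] [-0.0223  0.0163] 0.044
side [array([ 0.4835, -0.2375,  0.1269,  0.1311,  0.6   ])]
0.7 2030 [ 0.441 -0.323  0.029] axis az -117.1 ends [ 0.471 -0.266] [ 0.412 -0.38 ] z98 0.04099173517980344
   [ 0.468 -0.271] [-0.0223  0.0175] 0.042
   [ 0.462 -0.283] [-0.0218  0.0174] 0.041
   [ 0.456 -0.294] [-0.0218  0.0154] 0.04
   [ 0.45  -0.306] [-0.0148  0.0108] 0.035
   [ 0.444 -0.317] [-0.0136  0.0106] 0.034
   [ 0.438 -0.329] [-0.0133  0.0112] 0.033
   [ 0.432 -0.341] [-0.0135  0.0115] 0.032
   [ 0.426 -0.352] [-0.0131  0.0118] 0.032
   [ 0.421 -0.364] [-0.0126  0.0119] 0.031
   [ 0.415 -0.375] [-0.013  0.012] 0.03
dp [-1.6, 1.1, -152.0] rot [0.3, -0.1, -179.9]
dp [-1.6, 1.1, -152.0] rot [0.1, 0.2, 0.1]
```

>>> {"name": "send_rows", "arguments": {"dp": [[-1, 1, -40], [-1.5, 1, -85], [-1.5, 1, -120], [-1.5, 1, -138], [-1.5, 1, -147], [-1.5, 1, -151], [-1.5, 1, -151]], "delta_rot": [[0, 0, 0], [0, 0, 0], [0, 0, 0], [0, 0, 0], [0, 0, 0], [0, 0, 0], [0, 0, 0]], "hand": [0.3, 0.3, 0.3, 0.3, 0.3, 0.3, 0.3]}}

```text
t: 25.5
ee_pos: [0.4364, -0.3316, -0.018]
tool_rot: [0.362, 1.535, -0.364]
ft_force: [-0.5, 0.0, -0.5]
opening: 0.0558
```

>>> {"name": "send_rows", "arguments": {"dp": [[0, 0, 0], [0, 0, 0], [0, 0, 0], [0, 0, 0], [0, 0, 0]], "delta_rot": [[0, 0, 0], [0, 0, 0], [0, 0, 0], [0, 0, 0], [0, 0, 0]], "hand": [-1, -1, -1, -1, -1], "force": 80}}

```text
t: 26.0
ee_pos: [0.4373, -0.3322, -0.0164]
tool_rot: [0.362, 1.533, -0.365]
ft_force: [-1.7, 2.2, 10.8]
opening: 0.0257
```

>>> {"name": "send_rows", "arguments": {"dp": [[0, 0, 30], [0, 0, 75], [0, 0, 120], [0, 0, 170], [0, 0, 220], [0, 0, 250], [0, 0, 250]], "delta_rot": [[0, 0, 0], [0, 0, 0], [0, 0, 0], [0, 0, 0], [0, 0, 0], [0, 0, 0], [0, 0, 0]], "hand": [-1, -1, -1, -1, -1, -1, -1]}}

```text
t: 26.7
ee_pos: [0.4394, -0.3339, 0.2393]
tool_rot: [0.358, 1.524, -0.367]
ft_force: [0.6, 0.4, -0.9]
opening: 0.0251
```

```bash
python3 - <<'E'
from h import *
s=robot.get_state(); print(np.round(s['joint_positions'],2),s['opening'])
go(dock(-.0103,.029,.0535+.15),laid(9.1,0))
E
```

```text
[-0.65  0.2   1.77  0.    1.16 -0.19] 0.025079074961279077
dp [103.3, 429.9, -79.8] rot [0.9, 0.5, -54.3]
dp [103.3, 429.9, -79.8] rot [-0.6, 1.0, 125.7]
```

>>> {"name": "send_rows", "arguments": {"dp": [[5, 25, 0], [10, 50, 0], [16, 80, 0], [24, 110, 0], [32, 140, 0], [40, 170, 0], [48, 205, 0], [56, 240, 0], [64, 275, 0], [72, 310, 0], [80, 340, 0], [88, 370, 0]], "delta_rot": [[0, 0, 8], [0, 0, 16], [0, 0, 24], [0, 0, 32], [0, 0, 40], [0, 0, 48], [0, 0, 56], [0, 0, 64], [0, 0, 72], [0, 0, 80], [0, 0, 88], [0, 0, 96]], "hand": [-1, -1, -1, -1, -1, -1, -1, -1, -1, -1, -1, -1]}}

```text
t: 27.9
ee_pos: [0.5268, 0.0375, 0.2383]
tool_rot: [-0.937, 1.342, 0.951]
ft_force: [1.6, -1.0, -1.4]
opening: 0.0253
```

```bash
python3 - <<'E'
from h import *
s=robot.get_state(); print(np.round(s['joint_positions'],2),s['opening'])
go(dock(-.0103,.029,.0535+.13),laid(9.1,0))
E
```

```text
[ 0.06  0.17  1.81  0.02  1.16 -1.17] 0.025324734278521496
dp [15.9, 58.5, -98.8] rot [0.2, 1.2, -150.7]
dp [15.9, 58.5, -98.8] rot [-0.9, 0.1, 29.3]
```

>>> {"name": "send_rows", "arguments": {"dp": [[6, 20, -10], [12, 40, -30], [16, 58.5, -50], [16, 58.5, -75], [16, 58.5, -99], [16, 58.5, -99]], "delta_rot": [[0, 0, 8], [0, 0, 16], [-0.5, 0, 24], [-0.9, 0, 29.3], [-0.9, 0, 29.3], [-0.9, 0, 29.3]], "hand": [-1, -1, -1, -1, -1, -1]}}

```text
t: 28.5
ee_pos: [0.5396, 0.0957, 0.1356]
tool_rot: [-1.323, 1.133, 1.329]
ft_force: [-0.8, -0.1, -0.5]
opening: 0.0253
```

```bash
cat > held.py <<'E'
from h import *
import sys; y0=float(sys.argv[1])
s=robot.get_state(); print(np.round(s['joint_positions'],2),s['opening'])
for n in ('side','top'):
  c=robot.capture(n); save(c,'held_%s.png'%n)
  for d in robot.cut_out(c,'torch1'):
    P=cloud(c)[d['pixels']]; P=P[~np.isnan(P[:,0])]; D=np.c_[(P-O)@XD,(P-O)@YD,P[:,2]]; D=D[(abs(D[:,0])<.1)&(abs(D[:,1]-y0)<.035)&(D[:,2]>.1)]
    if len(D)<80: continue
    print(n,round(d['score'],2),len(D))
    for x in np.arange(-.08,.085,.01):
        q=D[abs(D[:,0]-x)<.005]
        if len(q)>4: print('  ',round(x,3),len(q),np.round(np.percentile(q[:,1:],[5,95],0),3).tolist())
E
python3 held.py .029; python3 -c "
from h import *
go(dock(-.0103,.029,.0535),laid(9.1,0))"
```

```text
[ 0.17  0.32  1.86  0.    0.97 -1.56] 0.02525642328509293
side 0.77 857
   -0.06 36 [[0.028, 0.163], [0.041, 0.181]]
   -0.05 62 [[0.026, 0.162], [0.041, 0.182]]
   -0.04 65 [[0.028, 0.164], [0.042, 0.183]]
   -0.03 61 [[0.028, 0.162], [0.042, 0.182]]
   -0.02 14 [[0.036, 0.167], [0.041, 0.181]]
   -0.0 11 [[0.033, 0.166], [0.043, 0.184]]
   0.01 66 [[0.031, 0.164], [0.043, 0.185]]
   0.02 65 [[0.032, 0.164], [0.043, 0.185]]
   0.03 72 [[0.031, 0.165], [0.044, 0.186]]
   0.04 91 [[0.026, 0.16], [0.051, 0.192]]
   0.05 117 [[0.024, 0.159], [0.052, 0.193]]
   0.06 118 [[0.026, 0.16], [0.052, 0.194]]
   0.07 79 [[0.017, 0.162], [0.051, 0.193]]
top 0.62 246
   0.02 29 [[0.02, 0.182], [0.03, 0.19]]
   0.03 38 [[0.019, 0.181], [0.031, 0.198]]
   0.04 59 [[0.012, 0.176], [0.03, 0.196]]
   0.05 59 [[0.012, 0.178], [0.03, 0.197]]
   0.06 56 [[0.012, 0.178], [0.028, 0.196]]
   0.07 5 [[0.014, 0.165], [0.022, 0.177]]
dp [-0.7, 0.0, -130.9] rot [0.3, 0.1, -180.0]
dp [-0.7, 0.0, -130.9] rot [-0.1, 0.2, 0.0]
```

>>> {"name": "send_rows", "arguments": {"dp": [[3, 0.5, -35], [3, 0.5, -75], [3, 0.5, -100], [3, 0.5, -115], [3, 0.5, -122], [3, 0.5, -126], [3, 0.5, -127]], "delta_rot": [[0, 0, 0], [0, 0, 0], [0, 0, 0], [0, 0, 0], [0, 0, 0], [0, 0, 0], [0, 0, 0]], "hand": [-1, -1, -1, -1, -1, -1, -1]}}

```text
t: 29.4
ee_pos: [0.5474, 0.0964, 0.0143]
tool_rot: [-1.327, 1.126, 1.321]
ft_force: [-0.9, -2.3, 2.7]
opening: 0.0257
```

>>> {"name": "send_rows", "arguments": {"dp": [[0, 0, 0], [0, 0, 0], [0, 0, 0], [0, 0, 0]], "delta_rot": [[0, 0, 0], [0, 0, 0], [0, 0, 0], [0, 0, 0]], "hand": [-1, 0, 0, 0]}}

```text
t: 29.8
ee_pos: [0.5476, 0.0965, 0.0148]
tool_rot: [-1.327, 1.125, 1.32]
ft_force: [0.0, -1.1, 0.5]
opening: 0.0424
```

>>> {"name": "send_rows", "arguments": {"dp": [[0, 0, 15], [0, 0, 40], [0, 0, 80], [0, 0, 130], [0, 0, 180], [0, -50, 230], [0, -100, 250], [0, -140, 250], [0, -170, 250]], "delta_rot": [[0, 0, 0], [0, 0, 0], [0, 0, 0], [0, 0, 0], [0, 0, 0], [0, 0, 0], [0, 0, 0], [0, 0, -8], [0, 0, -16]], "hand": [0, 0, 0, 0, 0.3, 0.3, 0.3, 0.3, 0.3]}}

```text
t: 30.7
ee_pos: [0.5482, -0.0755, 0.2682]
tool_rot: [-1.121, 1.259, 1.108]
ft_force: [0.5, 0.7, 0.2]
opening: 0.0555
```

```bash
python3 - <<'E'
from h import *
s=robot.get_state(); print(np.round(s['joint_positions'],2),s['opening'],s['t'])
for n in('top','side'):
    c=robot.capture(n); print(n,torches(c)); laidrep(c)
R=tilt(60,25); x=R.as_matrix()[:,0]; g=np.array([.4855,-.1245,.079])
print('pre high'); go(g-.11*x+[0,0,.17],R)
E
```

```text
[-0.14  0.18  1.72  0.    1.23 -1.58] 0.05552260267654672 30.7
top [array([ 0.4851, -0.1234,  0.0135,  0.1314,  0.64  ])]
0.73 1033 [[-0.062, -0.043, 0.044], [0.009, -0.024, 0.057], [0.063, -0.007, 0.067]] slope 0.006
0.71 964 [[-0.066, 0.016, 0.047], [0.004, 0.034, 0.058], [0.057, 0.051, 0.066]] slope 0.012
side [array([ 0.4858, -0.1249,  0.0142,  0.1306,  0.66  ])]
0.84 901 [[-0.066, 0.019, 0.035], [0.01, 0.041, 0.054], [0.059, 0.051, 0.066]] slope 0.01
0.66 792 [[-0.062, -0.035, 0.038], [0.004, -0.018, 0.055], [0.065, -0.009, 0.067]] slope 0.014
pre high
dp [-91.9, -103.4, 11.7] rot [68.0, 34.0, -98.9]
dp [-91.9, -103.4, 11.7] rot [30.4, -60.9, 59.3]
```

>>> {"name": "send_rows", "arguments": {"dp": [[-8, -10, 30], [-16, -20, 50], [-24, -30, 60], [-32, -40, 60], [-40, -50, 60], [-48, -60, 60], [-56, -70, 60], [-64, -80, 60], [-72, -90, 60], [-80, -95, 60], [-88, -100, 60], [-92, -103, 60]], "delta_rot": [[4.4, 2.2, -6.4], [8.8, 4.4, -12.8], [13.2, 6.6, -19.2], [17.6, 8.8, -25.6], [22, 11, -32], [26.4, 13.2, -38.4], [30.8, 15.4, -44.8], [35.2, 17.6, -51.2], [39.6, 19.8, -57.6], [44, 22, -64], [48.4, 24.2, -70.4], [52.8, 26.4, -76.8]], "hand": [0.3, 0.3, 0.3, 0.3, 0.3, 0.3, 0.3, 0.3, 0.3, 0.3, 0.3, 0.3]}}

```text
t: 32.2
ee_pos: [0.4556, -0.1752, 0.3252]
tool_rot: [0.697, 1.21, 0.679]
ft_force: [-0.9, -0.2, -0.2]
opening: 0.0555
```

```bash
cat > t1.py <<'E'
from h import *
s=robot.get_state(); print(np.round(s['joint_positions'],2),s['opening'],s['t'],np.round(s['ee_pos'],3))
for n in('top','side'):
    c=robot.capture(n); save(c,n+'9.png'); print(n,torches(c))
R=tilt(60,25); x=R.as_matrix()[:,0]; g=np.array([.4855,-.1245,.079])
print('pre high'); go(g-.11*x+[0,0,.17],R)
print('pre'); go(g-.11*x,R)
print('grasp'); go(g,R)
E
python3 t1.py
```

```text
[-0.89  0.34  1.73  0.73  1.7  -1.02] 0.05551140617307937 32.2 [ 0.456 -0.175  0.325]
top [array([ 0.4856, -0.1244,  0.0141,  0.1314,  0.88  ])]
side [array([ 0.4845, -0.1225,  0.0153,  0.1308,  0.72  ])]
pre high
dp [-0.1, -1.0, -48.3] rot [15.3, 7.7, -22.2]
dp [-0.1, -1.0, -48.3] rot [-51.0, -127.5, 77.7]
pre
dp [-0.1, -1.0, -218.3] rot [15.3, 7.7, -22.2]
dp [-0.1, -1.0, -218.3] rot [-51.0, -127.5, 77.7]
grasp
dp [49.8, 85.3, -264.7] rot [15.3, 7.7, -22.2]
dp [49.8, 85.3, -264.7] rot [-51.0, -127.5, 77.7]
```

>>> {"name": "send_rows", "arguments": {"dp": [[0, -1, 0], [0, -1, -20], [0, -1, -50], [0, -1, -50], [0, -1, -100], [0, -1, -150], [0, -1, -190], [0, -1, -218], [0, -1, -218]], "delta_rot": [[4, 2, -6], [8, 4, -12], [12, 6, -18], [15.3, 7.7, -22.2], [15.3, 7.7, -22.2], [15.3, 7.7, -22.2], [15.3, 7.7, -22.2], [15.3, 7.7, -22.2], [15.3, 7.7, -22.2]], "hand": [0.3, 0.3, 0.3, 0.3, 0.3, 0.3, 0.3, 0.3, 0.3]}}

```text
t: 33.3
ee_pos: [0.4558, -0.1747, 0.1048]
tool_rot: [1.173, 1.079, 0.482]
ft_force: [0.4, -0.0, 0.4]
opening: 0.0555
```

```bash
python3 t1.py
```

```text
[-1.01  0.71  1.95  0.94  1.4  -1.14] 0.055453311859173224 33.3 [ 0.456 -0.175  0.105]
top [array([ 0.4858, -0.1245,  0.0139,  0.1315,  0.89  ])]
side [array([ 0.4808, -0.1649,  0.0564,  0.1307,  0.93  ])]
pre high
dp [-0.9, 0.3, 168.2] rot [0.1, 0.1, -0.1]
dp [-0.9, 0.3, 168.2] rot [-81.4, -141.2, 76.0]
pre
dp [-0.9, 0.3, -1.8] rot [0.1, 0.1, -0.1]
dp [-0.9, 0.3, -1.8] rot [-81.4, -141.2, 76.0]
grasp
dp [48.9, 86.6, -48.3] rot [0.1, 0.1, -0.1]
dp [48.9, 86.6, -48.3] rot [-81.4, -141.2, 76.0]
```

>>> {"name": "send_rows", "arguments": {"dp": [[9, 16, -10], [19, 33, -19], [29, 51, -29], [39, 69, -39], [49, 86.5, -48], [49, 86.5, -48]], "delta_rot": [[0, 0, 0], [0, 0, 0], [0, 0, 0], [0, 0, 0], [0, 0, 0], [0, 0, 0]], "hand": [0.3, 0.3, 0.3, 0.3, 0.3, 0.3]}}

```text
t: 34.1
ee_pos: [0.5061, -0.0884, 0.0617]
tool_rot: [1.168, 1.075, 0.483]
ft_force: [-1.4, -1.5, -0.5]
opening: 0.0558
```

>>> {"name": "send_rows", "arguments": {"dp": [[0, 0, 0], [0, 0, 0], [0, 0, 0], [0, 0, 0], [0, 0, 0]], "delta_rot": [[0, 0, 0], [0, 0, 0], [0, 0, 0], [0, 0, 0], [0, 0, 0]], "hand": [-1, -1, -1, -1, -1], "force": 80}}

```text
t: 34.6
ee_pos: [0.5066, -0.0894, 0.0628]
tool_rot: [1.168, 1.072, 0.483]
ft_force: [0.0, -1.6, 7.1]
opening: 0.0259
```

```bash
python3 - <<'E'
from h import *
s=robot.get_state(); x=Ro.from_rotvec(s['tool_rot']).as_matrix()[:,0]; g=s['ee_pos']-.044*x; print('grasp',g,s['opening'])
print('A'); go(g+[-.0,-.04,.19],laid(60,25))
E
```

```text
grasp [ 0.48669942 -0.1239388   0.08139486] 0.025936854638291623
A
dp [-29.2, -90.7, 168.7] rot [-78.0, 45.1, -0.4]
dp [-29.2, -90.7, 168.7] rot [-31.1, -53.1, 168.8]
```

>>> {"name": "send_rows", "arguments": {"dp": [[0, 0, 40], [0, 0, 85], [0, -10, 130], [0, -20, 170], [0, -30, 190], [-3, -40, 205], [-6, -50, 205], [-9, -60, 205], [-12, -70, 205], [-16, -80, 205], [-20, -85, 200], [-24, -90, 195]], "delta_rot": [[0, 0, 0], [0, 0, 0], [-4, 2.3, 0], [-10, 5.8, 0], [-17, 9.8, 0], [-24, 13.9, 0], [-31, 17.9, 0], [-38, 22, 0], [-45, 26, 0], [-52, 30, 0], [-59, 34, 0], [-66, 38, 0]], "hand": [-1, -1, -1, -1, -1, -1, -1, -1, -1, -1, -1, -1]}}

```text
t: 35.8
ee_pos: [0.4829, -0.1805, 0.2592]
tool_rot: [0.253, 1.575, -0.561]
ft_force: [-0.8, 0.4, -3.4]
opening: 0.0259
```

```bash
python3 - <<'E'
from h import *
s=robot.get_state(); print(np.round(s['joint_positions'],2),s['opening'],s['t'])
print('A'); go([.487,-.164,.27],laid(60,25))
print('B'); go(dock(-.0164,.091,.17),laid(9.1,25))
E
```

```text
[-0.22  0.16  1.78 -0.2   1.26  0.36] 0.025876650825378152 35.8
A
dp [-5.2, 0.4, -29.1] rot [-11.7, 6.9, -0.4]
dp [-5.2, 0.4, -29.1] rot [27.7, 48.8, 170.8]
B
dp [57.3, 213.3, -129.1] rot [-7.9, 11.7, -51.0]
dp [57.3, 213.3, -129.1] rot [36.9, 25.8, 123.6]
```

>>> {"name": "send_rows", "arguments": {"dp": [[7, 25, -10], [15, 50, -20], [22, 80, -30], [30, 110, -30], [38, 140, -30], [46, 170, -40], [52, 195, -60], [57, 213, -90], [57, 213, -129], [57, 213, -129]], "delta_rot": [[-1.1, 1.6, -7], [-2.2, 3.3, -14], [-3.3, 4.9, -21], [-4.4, 6.5, -28], [-5.5, 8.2, -35.5], [-6.6, 9.8, -43], [-7.9, 11.7, -51], [-7.9, 11.7, -51], [-7.9, 11.7, -51], [-7.9, 11.7, -51]], "hand": [-1, -1, -1, -1, -1, -1, -1, -1, -1, -1]}}

```text
t: 36.8
ee_pos: [0.5368, 0.0321, 0.126]
tool_rot: [0.823, 1.567, -1.417]
ft_force: [-1.4, -0.6, -1.5]
opening: 0.0262
```

```bash
python3 held.py .091; python3 -c "
from h import *
go(dock(-.0164,.091,.044),laid(9.1,25))"
```

```text
[ 0.08  0.57  1.56 -0.03  1.45  1.5 ] 0.026198898925945208
side 0.57 880
   -0.06 27 [[0.101, 0.161], [0.106, 0.177]]
   -0.05 36 [[0.102, 0.158], [0.106, 0.173]]
   -0.04 34 [[0.1, 0.157], [0.107, 0.172]]
   -0.03 17 [[0.102, 0.16], [0.107, 0.174]]
   -0.01 16 [[0.088, 0.175], [0.101, 0.182]]
   -0.0 64 [[0.087, 0.163], [0.104, 0.181]]
   0.01 84 [[0.088, 0.159], [0.104, 0.181]]
   0.02 80 [[0.089, 0.16], [0.104, 0.182]]
   0.03 82 [[0.089, 0.16], [0.105, 0.182]]
   0.04 95 [[0.086, 0.158], [0.11, 0.188]]
   0.05 128 [[0.083, 0.156], [0.11, 0.188]]
   0.06 129 [[0.085, 0.157], [0.11, 0.188]]
   0.07 88 [[0.073, 0.154], [0.108, 0.187]]
dp [-0.6, 0.8, -128.0] rot [0.0, 0.1, 0.0]
dp [-0.6, 0.8, -128.0] rot [-75.0, -12.0, -163.2]
```

>>> {"name": "send_rows", "arguments": {"dp": [[2.5, 1, -35], [2.5, 1, -75], [2.5, 1, -100], [2.5, 1, -113], [2.5, 1, -120], [2.5, 1, -124], [2.5, 1, -125]], "delta_rot": [[0, 0, 0], [0, 0, 0], [0, 0, 0], [0, 0, 0], [0, 0, 0], [0, 0, 0], [0, 0, 0]], "hand": [-1, -1, -1, -1, -1, -1, -1]}}

```text
t: 37.7
ee_pos: [0.5442, 0.033, 0.0081]
tool_rot: [0.831, 1.558, -1.409]
ft_force: [0.2, 0.1, -1.2]
opening: 0.026
```

>>> {"name": "send_rows", "arguments": {"dp": [[0, 0, 0], [0, 0, 0], [0, 0, 0], [0, 0, 0]], "delta_rot": [[0, 0, 0], [0, 0, 0], [0, 0, 0], [0, 0, 0]], "hand": [-1, 0, 0, 0]}}

```text
t: 38.1
ee_pos: [0.5444, 0.033, 0.0085]
tool_rot: [0.831, 1.558, -1.409]
ft_force: [0.2, 1.0, -0.1]
opening: 0.0427
```

>>> {"name": "send_rows", "arguments": {"dp": [[4, 1, 8], [8, 1, 18], [17, 3, 40], [30, 5, 75], [40, 6, 120], [40, 6, 170], [30, 40, 200], [20, 80, 220], [10, 120, 220], [0, 160, 220], [-10, 200, 220]], "delta_rot": [[0, 0, 0], [0, 0, 0], [0, 0, 0], [0, 0, 0], [0, 0, 0], [0, 0, 0], [0, 0, 0], [0, -8, 0], [0, -16, 0], [0, -24, 0], [0, -24, 0]], "hand": [0, 0, 0, 0, 0, 0.3, 0.3, 0.3, 0.3, 0.3, 0.3]}}

```text
t: 39.2
ee_pos: [0.5309, 0.2338, 0.2304]
tool_rot: [1.052, 1.232, -1.139]
ft_force: [-0.7, -0.5, 0.5]
opening: 0.0557
```

```bash
python3 - <<'E'
from h import *
s=robot.get_state(); print(np.round(s['joint_positions'],2),s['opening'],s['t'])
for n in('top','side'):
    c=robot.capture(n); save(c,n+'10.png'); print(n,torches(c)); laidrep(c)
a=cv2.imread('pics/top10.png')[180:420,110:390];b=cv2.imread('pics/side10.png')[150:390,160:440]
cv2.imwrite('pics/v10.png',cv2.resize(np.hstack([a,b]),None,fx=1.4,fy=1.8))
# bar grip at 1.8 rad
th=1.8; P=dock(.1-.1*np.cos(th),-.163+.003,.066+.1*np.sin(th)); print(P)
print('above'); go(P+[0,0,.08],Rtool([0,0,-1],XD)); print('grip'); go(P,Rtool([0,0,-1],XD))
E
```

```text
[ 0.45  0.28  1.68 -0.06  1.21  1.9 ] 0.05572904676346827 39.2
top []
0.86 1020 [[-0.068, 0.014, 0.046], [0.004, 0.034, 0.057], [0.057, 0.051, 0.066]] slope -0.003
0.82 1010 [[-0.068, 0.073, 0.043], [0.002, 0.091, 0.058], [0.057, 0.108, 0.067]] slope -0.002
0.66 1041 [[-0.063, -0.043, 0.044], [0.008, -0.024, 0.057], [0.063, -0.007, 0.067]] slope 0.002
side []
0.93 852 [[-0.065, 0.023, 0.038], [0.003, 0.04, 0.055], [0.059, 0.05, 0.066]] slope 0.02
0.89 809 [[-0.062, -0.035, 0.037], [0.006, -0.018, 0.055], [0.065, -0.009, 0.066]] slope 0.012
0.58 977 [[-0.065, 0.08, 0.037], [0.008, 0.098, 0.055], [0.059, 0.108, 0.066]] slope 0.026
[0.38151908 0.26157702 0.16338476]
above
dp [-153.5, 29.1, -29.7] rot [2.7, -3.4, -89.1]
dp [-153.5, 29.1, -29.7] rot [3.4, 2.7, 90.8]
grip
dp [-153.5, 29.1, -109.7] rot [2.7, -3.4, -89.1]
dp [-153.5, 29.1, -109.7] rot [3.4, 2.7, 90.8]
```

View pics/v10.png

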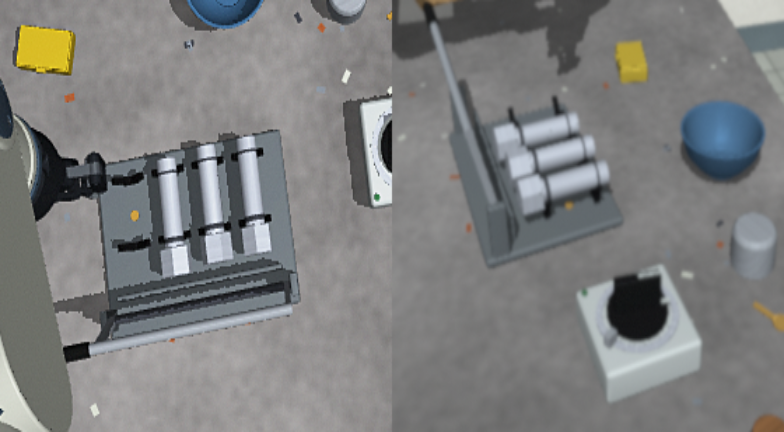

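All three torches lie seated with their heads by the wall (view px 175,260; 215,250; 255,240), and no fourth torch is visible. Next I close the bar.

>>> {"name": "send_rows", "arguments": {"dp": [[-10, 3, 0], [-24, 6, 0], [-38, 9, 0], [-52, 12, 0], [-66, 15, 0], [-80, 18, 0], [-95, 21, 0], [-110, 24, 0], [-125, 27, 0], [-140, 29, -10], [-153.5, 29, -25], [-153.5, 29, -30]], "delta_rot": [[0.3, 0.2, 8], [0.6, 0.5, 16], [0.9, 0.7, 24], [1.2, 1, 32], [1.5, 1.2, 40], [1.8, 1.4, 48], [2.1, 1.7, 56], [2.4, 1.9, 64], [2.7, 2.1, 72], [3, 2.4, 80], [3.3, 2.6, 88], [3.4, 2.7, 90.8]], "hand": [0.3, 0.3, 0.3, 0.3, 0.3, 0.3, 0.3, 0.3, 0.3, 0.3, 0.3, 0.3]}}

```text
t: 40.7
ee_pos: [0.3804, 0.2598, 0.1979]
tool_rot: [-0.128, 1.57, 0.126]
ft_force: [0.2, 0.1, -0.4]
opening: 0.0555
```

```bash
python3 - <<'E'
from h import *
s=robot.get_state(); print(np.round(s['joint_positions'],2),s['opening'],s['t'])
th=1.8; P=dock(.1-.1*np.cos(th),-.163+.003,.066+.1*np.sin(th))
print('grip'); go(P,Rtool([0,0,-1],XD))
E
```

```text
[0.6  0.11 1.98 0.   1.06 0.43] 0.0554657474908953 40.7
grip
dp [1.1, 1.7, -78.5] rot [0.3, 0.1, 179.8]
dp [1.1, 1.7, -78.5] rot [0.1, -0.2, -0.2]
```

>>> {"name": "send_rows", "arguments": {"dp": [[1, 2, -25], [1, 2, -50], [1, 2, -70], [1, 2, -78.5], [1, 2, -78.5]], "delta_rot": [[0, 0, 0], [0, 0, 0], [0, 0, 0], [0, 0, 0], [0, 0, 0]], "hand": [0.3, 0.3, 0.3, 0.3, 0.3]}}

```text
t: 41.2
ee_pos: [0.3814, 0.2608, 0.1185]
tool_rot: [-0.128, 1.572, 0.124]
ft_force: [-0.5, 0.5, 0.0]
opening: 0.0558
```

>>> {"name": "send_rows", "arguments": {"dp": [[0, 0, 0], [0, 0, 0], [0, 0, 0], [0, 0, 0], [0, 0, 0]], "delta_rot": [[0, 0, 0], [0, 0, 0], [0, 0, 0], [0, 0, 0], [0, 0, 0]], "hand": [-1, -1, -1, -1, -1], "force": 30}}

```text
t: 41.7
ee_pos: [0.382, 0.2611, 0.1193]
tool_rot: [-0.127, 1.571, 0.124]
ft_force: [0.3, -1.6, 6.3]
opening: 0.0153
```

>>> {"name": "send_rows", "arguments": {"dp": [[14.6, 2.3, 2.3], [29.4, 4.7, 2.4], [44, 7, 0.2], [58.1, 9.3, -4.2], [71.6, 11.5, -10.7], [83.8, 13.4, -19.1], [94.7, 15.2, -29.2], [103.8, 16.6, -40.9], [111.2, 17.8, -53.9], [116.7, 18.7, -67.8], [120, 19.2, -82.5], [121.1, 19.4, -97.4]], "delta_rot": [[0, 0, 0], [0, 0, 0], [0, 0, 0], [0, 0, 0], [0, 0, 0], [0, 0, 0], [0, 0, 0], [0, 0, 0], [0, 0, 0], [0, 0, 0], [0, 0, 0], [0, 0, 0]], "hand": [-1, -1, -1, -1, -1, -1, -1, -1, -1, -1, -1, -1]}}

```text
t: 42.9
ee_pos: [0.5033, 0.2805, 0.0206]
tool_rot: [-0.128, 1.571, 0.124]
ft_force: [-5.3, -0.3, 4.8]
opening: 0.0145
```

>>> {"name": "send_rows", "arguments": {"dp": [[0, 0, -2], [0, 0, -3]], "delta_rot": [[0, 0, 0], [0, 0, 0]], "hand": [-1, -1]}}

```text
t: 43.1
ee_pos: [0.5034, 0.2805, 0.0182]
tool_rot: [-0.128, 1.571, 0.124]
ft_force: [-9.1, -5.7, 29.5]
opening: 0.0149
```

>>> {"name": "send_rows", "arguments": {"dp": [[0, 0, 2], [0, 0, 2], [0, 0, 2], [0, 0, 40], [0, 0, 90], [0, 0, 140], [-20, -40, 180], [-30, -80, 200], [-40, -120, 220], [-40, -170, 240], [-40, -220, 240], [-40, -270, 240]], "delta_rot": [[0, 0, 0], [0, 0, 0], [0, 0, 0], [0, 0, 0], [0, 0, 0], [0, 0, 0], [0, 0, 0], [0, 0, 0], [0, 0, 0], [0, 0, 0], [0, 0, 0], [0, 0, 0]], "hand": [-1, 0.3, 0.3, 0.3, 0.3, 0.3, 0.3, 0.3, 0.3, 0.3, 0.3, 0.3]}}

```text
t: 44.3
ee_pos: [0.4641, 0.0134, 0.2591]
tool_rot: [-0.129, 1.567, 0.125]
ft_force: [0.6, 0.3, -0.5]
opening: 0.0559
```

```bash
cat > chk.py <<'E'
from h import *
for n in('top','side'):
    c=robot.capture(n); save(c,n+'11.png'); print(n); laidrep(c)
    P=cloud(c).reshape(-1,3); D=np.c_[(P-O)@XD,(P-O)@YD,P[:,2]]
    for y in (-.16,-.11,-.07,-.055,.005,.06,.115):
        r=D[(abs(D[:,1]-y)<.007)&(abs(D[:,0])<.015)&(D[:,2]>.06)&(D[:,2]<.14)]
        if len(r): print('rod y',y,len(r),np.round(np.median(r,0),4),'ztop',np.percentile(r[:,2],95).round(4))
E
python3 chk.py; python3 - <<'E'
from h import *
s=robot.get_state(); print(np.round(s['joint_positions'],2),s['t'])
res=[]
for n in('top','side'):
    c=robot.capture(n); W=cloud(c); print(n)
    k=np.array([.6028,-.1856])
    m=(W[...,2]>.078)&(W[...,2]<.1)&(np.hypot(W[...,0]-k[0],W[...,1]-k[1])<.05)
    p=W[m]; print('bar',len(p),cv2.minAreaRect((p[:,:2]*1000).astype(np.float32)) if len(p)>5 else '')
    r=np.hypot(W[...,0]-k[0],W[...,1]-k[1]); m=(W[...,2]>.048)&(W[...,2]<.058)&(r>.041)&(r<.056); p=W[m]; print('tab',len(p),p.mean(0), np.degrees(np.arctan2(p[:,1].mean()-k[1],p[:,0].mean()-k[0])))
    # white pointer pixels
    g=c['frame'].astype(int).min(-1); m=(g>150)&(r<.036)&(W[...,2]>.045)&(W[...,2]<.06); p=W[m]; print('ptr',len(p),p.mean(0) if len(p) else '')
    p=W[(r<.03)&(W[...,2]>.045)&(W[...,2]<.06)]
    m=(W[...,2]>.037)&(W[...,2]<.045)&(r<.1); q=W[m]; print('box',cv2.minAreaRect((q[:,:2]*1000).astype(np.float32)))
E
python3 - <<'E'
import cv2,numpy as np
a=cv2.imread('pics/top11.png')[215:305,355:445];b=cv2.imread('pics/side11.png')[280:370,290:380]
cv2.imwrite('pics/v11.png',cv2.resize(np.hstack([a,b]),None,fx=4.4,fy=4.4,interpolation=cv2.INTER_CUBIC))
E
```

```text
top
0.83 288 [[-0.07, 0.077, 0.044], [-0.05, 0.092, 0.057], [0.038, 0.113, 0.637]] slope 0.189
0.76 197 [[-0.069, 0.021, 0.05], [-0.054, 0.034, 0.057], [-0.039, 0.045, 0.062]] slope 0.011
0.43 835 [[-0.057, -0.136, 0.032], [0.018, -0.114, 0.071], [0.107, 0.106, 0.078]] slope -0.62
rod y -0.16 59 [-0.001  -0.1591  0.074 ] ztop 0.078
rod y -0.11 54 [ 0.0004 -0.1118  0.073 ] ztop 0.0756
side
0.8 644 [[-0.069, 0.078, 0.037], [-0.019, 0.096, 0.056], [0.059, 0.108, 0.067]] slope -0.002
0.59 828 [[-0.067, 0.019, 0.037], [0.01, 0.04, 0.055], [0.059, 0.051, 0.067]] slope 0.011
0.35 2092 [[-0.052, -0.129, 0.032], [0.076, 0.034, 0.07], [0.108, 0.137, 0.077]] slope 0.224
rod y -0.16 20 [ 0.0022 -0.1606  0.0755] ztop 0.0773
rod y -0.11 21 [ 0.0044 -0.1111  0.0735] ztop 0.0764
rod y -0.07 22 [ 0.0016 -0.0706  0.0741] ztop 0.0761
rod y -0.055 17 [ 0.0017 -0.0562  0.0736] ztop 0.0764
rod y 0.005 22 [0.0011 0.0052 0.074 ] ztop 0.0761
rod y 0.06 20 [0.0016 0.0595 0.0739] ztop 0.0758
rod y 0.115 29 [0.0017 0.1154 0.0738] ztop 0.0752
[ 0.03  0.05  1.9  -0.    1.2  -0.13] 44.5
top
bar 201 ((603.2105712890625, -186.26544189453125), (12.609100341796875, 56.7387580871582), 88.38697814941406)
tab 37 [ 0.56391352 -0.21340425  0.0530322 ] -144.43482543157862
ptr 2 [ 0.63761945 -0.1869572   0.05399381]
box ((603.048828125, -186.1839141845703), (119.46392059326172, 119.28993225097656), 8.08005142211914)
side
bar 298 ((602.4508666992188, -184.7057342529297), (14.042634010314941, 56.559898376464844), 87.76473999023438)
tab 59 [ 0.563336   -0.21433283  0.05204973] -143.94250136701265
ptr 6 [ 0.63666443 -0.18483409  0.05246052]
box ((601.8076171875, -184.38230895996094), (118.87505340576172, 121.46184539794922), 8.229745864868164)
```

View pics/v11.png

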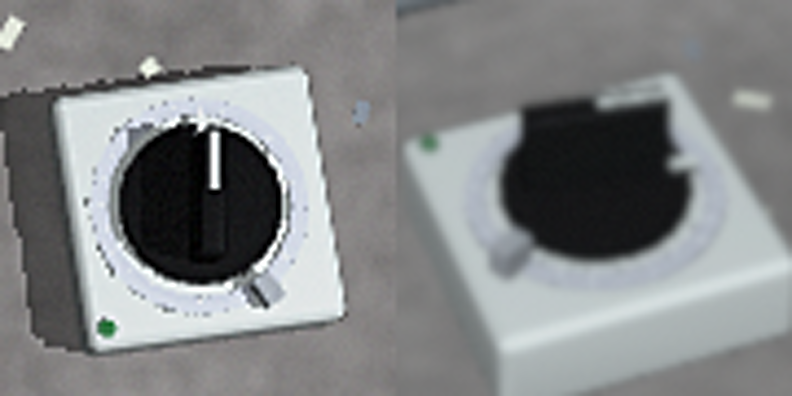

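The rod reads about 1–2 mm high, perhaps because I raised the tool slightly before releasing. I'll press it down once more with closed fingers from above.

>>> {"name": "send_rows", "arguments": {"dp": [[10, 50, 0], [20, 100, 0], [30, 150, 0], [35, 200, 0], [39, 240, -30], [39, 267, -70], [39, 267, -115], [39, 267, -160], [39, 267, -185], [39, 267, -200], [39, 267, -205], [39, 267, -205]], "delta_rot": [[0, 0, 0], [0, 0, 0], [0, 0, 0], [0, 0, 0], [0, 0, 0], [0, 0, 0], [0, 0, 0], [0, 0, 0], [0, 0, 0], [0, 0, 0], [0, 0, 0], [0, 0, 0]], "hand": [-1, -1, -1, -1, -1, -1, -1, -1, -1, -1, -1, -1]}}

```text
t: 45.8
ee_pos: [0.5026, 0.2837, 0.0531]
tool_rot: [-0.128, 1.57, 0.126]
ft_force: [-0.7, -0.2, 1.2]
opening: -0.0
```

>>> {"name": "send_rows", "arguments": {"dp": [[0, 0, -3], [0, 0, -5], [0, 0, -5]], "delta_rot": [[0, 0, 0], [0, 0, 0], [0, 0, 0]], "hand": [-1, -1, -1]}}

```text
t: 46.1
ee_pos: [0.5034, 0.2841, 0.049]
tool_rot: [-0.128, 1.569, 0.126]
ft_force: [0.2, -0.1, 1.9]
opening: 0.0001
```

>>> {"name": "send_rows", "arguments": {"dp": [[0, 0, -2], [0, 0, -3], [0, 0, -3]], "delta_rot": [[0, 0, 0], [0, 0, 0], [0, 0, 0]], "hand": [-1, -1, -1]}}

```text
t: 46.4
ee_pos: [0.5038, 0.2842, 0.0482]
tool_rot: [-0.127, 1.568, 0.126]
ft_force: [-5.8, -1.8, 20.9]
opening: -0.0002
```

>>> {"name": "send_rows", "arguments": {"dp": [[0, 0, 50], [0, 0, 100], [0, -20, 150], [10, -60, 200], [20, -105, 200], [30, -150, 200], [40, -195, 200], [50, -240, 200], [60, -285, 200], [70, -330, 200], [80, -375, 200], [90, -420, 200]], "delta_rot": [[0, 0, 0], [0, 0, 0], [0, 0, 8], [0, 0, 16], [0, 0, 24], [0, 0, 32], [0, 0, 40], [0, 0, 48], [0, 0, 56], [0, 0, 64], [0, 0, 72], [0, 0, 79]], "hand": [-1, -1, -1, -1, 0, 0, 0, 0, 0, 0, 0, 0]}}

```text
t: 47.6
ee_pos: [0.5927, -0.1333, 0.2486]
tool_rot: [-1.192, 1.221, 1.19]
ft_force: [1.0, 0.1, 1.0]
opening: 0.0426
```

```bash
python3 - <<'E'
from h import *
s=robot.get_state(); print(np.round(s['joint_positions'],2),s['t'],s['opening'])
a=np.radians(88.2); go([.6028,-.1855,.073],Rtool([0,0,-1],[np.cos(a),np.sin(a),0]))
E
python3 chk.py | grep rod
```

```text
[-0.22  0.29  1.63 -0.    1.23 -1.77] 47.6 0.04261665262265188
dp [10.1, -52.2, -219.6] rot [0.1, 0.1, -0.4]
dp [10.1, -52.2, -219.6] rot [-0.1, 0.1, 179.6]
rod y -0.16 61 [-0.0006 -0.1598  0.0731] ztop 0.0772
rod y -0.11 56 [ 0.0007 -0.1119  0.0715] ztop 0.0744
rod y -0.07 44 [-0.0013 -0.0702  0.0713] ztop 0.0761
rod y -0.055 43 [-0.0009 -0.0553  0.0724] ztop 0.0747
rod y 0.005 43 [-0.001   0.0052  0.0716] ztop 0.0758
rod y 0.06 44 [-0.0011  0.06    0.0721] ztop 0.0752
rod y 0.115 48 [-0.0004  0.1157  0.0723] ztop 0.0758
rod y -0.16 21 [ 0.0016 -0.1604  0.0745] ztop 0.077
rod y -0.11 23 [ 0.0032 -0.1143  0.0724] ztop 0.0745
rod y -0.07 18 [ 0.002  -0.0698  0.0733] ztop 0.0754
rod y -0.055 18 [ 0.0008 -0.0549  0.0725] ztop 0.0751
rod y 0.005 23 [0.0019 0.0041 0.0726] ztop 0.0742
rod y 0.06 26 [0.0008 0.0597 0.0728] ztop 0.075
rod y 0.115 30 [0.0017 0.1157 0.0722] ztop 0.0739
```

The rod is down, with its top at about 72 mm, which matches the stated 66 + 6 mm. On to the knob.

>>> {"name": "send_rows", "arguments": {"dp": [[3, -20, -30], [7, -40, -75], [10, -52, -120], [10, -52, -160], [10, -52, -195], [10, -52, -214], [10, -52, -219], [10, -52, -219]], "delta_rot": [[0, 0, 0], [0, 0, 0], [0, 0, 0], [0, 0, 0], [0, 0, 0], [0, 0, 0], [0, 0, 0], [0, 0, 0]], "hand": [0, 0, 0, 0, 0, 0, 0, 0]}}

```text
t: 48.6
ee_pos: [0.6022, -0.1834, 0.0289]
tool_rot: [-1.184, 1.226, 1.185]
ft_force: [-0.0, 0.3, 0.5]
opening: 0.0427
```

>>> {"name": "send_rows", "arguments": {"dp": [[0, 0, 0], [0, 0, 0], [0, 0, 0], [0, 0, 0], [0, 0, 0]], "delta_rot": [[0, 0, 0], [0, 0, 0], [0, 0, 0], [0, 0, 0], [0, 0, 0]], "hand": [-1, -1, -1, -1, -1], "force": 40}}

```text
t: 49.1
ee_pos: [0.6033, -0.1846, 0.0307]
tool_rot: [-1.186, 1.225, 1.182]
ft_force: [-1.9, -4.5, 5.9]
opening: 0.0113
```

>>> {"name": "send_rows", "arguments": {"dp": [[0, 0, 0], [0, 0, 0], [0, 0, 0], [0, 0, 0], [0, 0, 0], [0, 0, 0], [0, 0, 0], [0, 0, 0], [0, 0, 0]], "delta_rot": [[0, 0, -8], [0, 0, -16], [0, 0, -24], [0, 0, -32], [0, 0, -40], [0, 0, -48], [0, 0, -56], [0, 0, -64], [0, 0, -72]], "hand": [-1, -1, -1, -1, -1, -1, -1, -1, -1]}}

```text
t: 50.0
ee_pos: [0.6027, -0.1855, 0.0308]
tool_rot: [-0.218, 1.562, 0.213]
ft_force: [-2.2, -6.6, -4.7]
opening: 0.0113
```

```bash
cat > jaw.py <<'E'
from h import *
s=robot.get_state(); z=Ro.from_rotvec(s['tool_rot']).as_matrix()[:,2]; print('jaw az',np.degrees(np.arctan2(z[1],z[0])),'tq',np.round(s['torque'],3),'F',np.round(s['ft_force'],1),s['opening'],s['t'],np.round(s['joint_positions'],2),np.round(s['ee_pos'],4))
E
python3 jaw.py
```

```text
jaw az 15.734185294370562 tq [-0.973  0.148  0.059] F [-2.2 -6.6 -4.7] 0.011311516971096513 50.0 [-0.3   0.56  1.74 -0.01  0.84 -0.57] [ 0.6027 -0.1855  0.0308]
```

>>> {"name": "send_rows", "arguments": {"dp": [[0, 0, 0], [0, 0, 0], [0, 0, 0], [0, 0, 0], [0, 0, 0], [0, 0, 0], [0, 0, 0], [0, 0, 0], [0, 0, 0], [0, 0, 0]], "delta_rot": [[0, 0, -8], [0, 0, -16], [0, 0, -24], [0, 0, -32], [0, 0, -40], [0, 0, -48], [0, 0, -56], [0, 0, -64], [0, 0, -70], [0, 0, -70]], "hand": [-1, -1, -1, -1, -1, -1, -1, -1, -1, -1]}}

```text
t: 51.0
ee_pos: [0.6016, -0.1853, 0.0308]
tool_rot: [0.739, 1.446, -0.742]
ft_force: [-4.9, -1.1, -3.4]
opening: 0.0113
```

```bash
python3 jaw.py
```

```text
jaw az -54.357065608092746 tq [-0.292  0.479 -0.027] F [-4.9 -1.1 -3.4] 0.011347316380490791 51.0 [-0.3   0.57  1.74 -0.    0.84  0.65] [ 0.6016 -0.1853  0.0308]
```

Now I release, lift straight up, move aside and measure.

>>> {"name": "send_rows", "arguments": {"dp": [[0, 0, 0], [0, 0, 0], [0, 0, 0], [0, 0, 25], [0, 0, 60], [0, 0, 105], [0, 0, 150], [0, 0, 200], [-40, 40, 230], [-80, 80, 240], [-100, 120, 240], [-120, 165, 240]], "delta_rot": [[0, 0, 0], [0, 0, 0], [0, 0, 0], [0, 0, 0], [0, 0, 0], [0, 0, 0], [0, 0, 0], [0, 0, 0], [0, 0, 0], [0, 0, 0], [0, 0, 0], [0, 0, 0]], "hand": [0, 0, 0, 0, 0, 0, 0, 0, 0, 0, 0, 0]}}

```text
t: 52.2
ee_pos: [0.4866, -0.0316, 0.2718]
tool_rot: [0.74, 1.444, -0.741]
ft_force: [1.2, 0.4, 0.2]
opening: 0.0426
```

```bash
python3 - <<'E'
from h import *
for n in('top','side'):
    c=robot.capture(n); save(c,n+'12.png'); W=cloud(c); print(n)
    k=np.array([.6028,-.1855]); r=np.hypot(W[...,0]-k[0],W[...,1]-k[1])
    m=(W[...,2]>.078)&(W[...,2]<.1)&(r<.05)
    p=W[m]; print('bar',len(p),cv2.minAreaRect((p[:,:2]*1000).astype(np.float32)) if len(p)>5 else '')
    m=(W[...,2]>.048)&(W[...,2]<.058)&(r>.041)&(r<.056); p=W[m]; print('tab',len(p),p.mean(0),np.degrees(np.arctan2(p[:,1].mean()-k[1],p[:,0].mean()-k[0])))
    g=c['frame'].astype(int).min(-1); m=(g>150)&(r<.036)&(W[...,2]>.045)&(W[...,2]<.095); p=W[m]
    print('white',len(p),np.round(p.mean(0),4) if len(p) else '',np.degrees(np.arctan2(p[:,1].mean()-k[1],p[:,0].mean()-k[0])))
a=cv2.imread('pics/top12.png')[215:305,355:445];b=cv2.imread('pics/side12.png')[280:370,290:380]
cv2.imwrite('pics/v12.png',cv2.resize(np.hstack([a,b]),None,fx=4.4,fy=4.4,interpolation=cv2.INTER_CUBIC))
E
```

```text
top
bar 142 ((603.2434692382812, -186.2969970703125), (55.718292236328125, 11.991484642028809), 34.18440628051758)
tab 39 [ 0.57038445 -0.21263339  0.05231687] -140.06902283144328
white 28 [ 0.5887 -0.197   0.0794] -140.76116834150767
side
bar 264 ((601.9390869140625, -184.86566162109375), (57.3698616027832, 13.70100212097168), 34.534915924072266)
tab 55 [ 0.56310045 -0.21451663  0.0525661 ] -143.83671216632993
white 19 [ 0.585  -0.1964  0.0751] -148.46307903597062
```

View pics/v12.png

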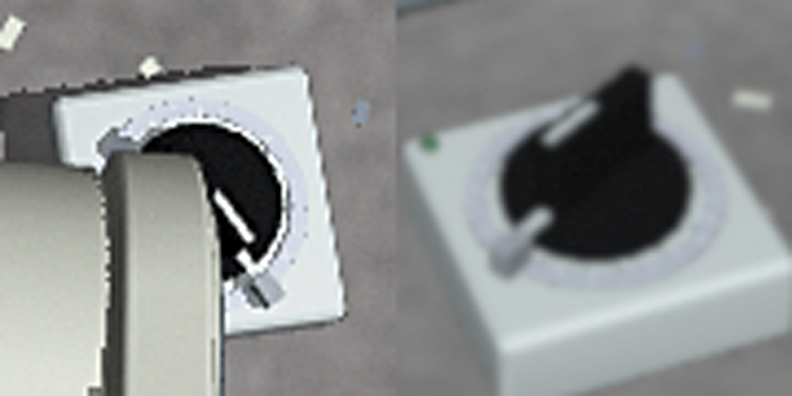

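The pointer is aligned with the tab: bar -145.8° and tab -145.4° in the top view, and the side view shows it running straight into the tab. One last check of the dock and bystanders, then I hand in.

>>> {"name": "send_rows", "arguments": {"dp": [[-30, -30, 40], [-60, -70, 60], [-90, -110, 60], [-110, -150, 60], [-120, -200, 60], [-130, -250, 60], [-130, -290, 60], [-130, -290, 60]], "delta_rot": [[0, 0, 0], [0, 0, 0], [0, 0, 0], [0, 0, 0], [0, 0, 0], [0, 0, 0], [0, 0, 0], [0, 0, 0]], "hand": [0, 0, 0, 0, 0, 0, 0, 0]}}

```text
t: 53.1
ee_pos: [0.3547, -0.3238, 0.3316]
tool_rot: [0.738, 1.445, -0.741]
ft_force: [0.7, -0.9, -0.1]
opening: 0.0428
```

```bash
python3 chk.py; python3 - <<'E'
from h import *
c=robot.capture('top')
for t in ('bowl','spool','pillbox','flask_lid'): print(t,[np.round(np.median(pts(c,t,k=k),0),3).tolist() for k in (0,1) if len(pts(c,t,k=k))])
cv2.imwrite('pics/v13.png',cv2.resize(cv2.imread('pics/top11.png')[120:400,110:530],None,fx=1.9,fy=1.9))
E
```

```text
top
0.97 904 [[-0.068, 0.074, 0.047], [0.008, 0.091, 0.058], [0.058, 0.108, 0.067]] slope 0.005
0.75 934 [[-0.068, 0.015, 0.045], [0.008, 0.034, 0.058], [0.058, 0.051, 0.067]] slope 0.002
0.69 939 [[-0.062, -0.043, 0.045], [0.015, -0.024, 0.057], [0.063, -0.007, 0.067]] slope 0.004
rod y -0.16 59 [-0.0007 -0.1607  0.0731] ztop 0.0767
rod y -0.11 54 [ 0.0003 -0.1128  0.0712] ztop 0.0756
rod y -0.07 45 [-0.0009 -0.0705  0.0721] ztop 0.0748
rod y -0.055 43 [-0.0009 -0.055   0.0718] ztop 0.0769
rod y 0.005 42 [-0.001   0.0055  0.0727] ztop 0.0751
rod y 0.06 45 [-0.0014  0.0601  0.0726] ztop 0.0754
rod y 0.115 47 [-0.0007  0.1155  0.0712] ztop 0.0747
side
0.92 654 [[-0.067, 0.081, 0.038], [-0.018, 0.097, 0.056], [0.059, 0.108, 0.067]] slope 0.005
0.9 703 [[-0.061, -0.035, 0.037], [0.013, -0.018, 0.055], [0.065, -0.008, 0.067]] slope 0.018
0.83 820 [[-0.067, 0.019, 0.038], [0.011, 0.04, 0.055], [0.059, 0.051, 0.066]] slope 0.011
0.41 2204 [[-0.052, -0.128, 0.032], [0.075, 0.04, 0.069], [0.108, 0.138, 0.077]] slope 0.176
rod y -0.16 21 [ 0.0027 -0.1601  0.0748] ztop 0.0768
rod y -0.11 32 [ 0.0045 -0.1145  0.0719] ztop 0.0748
rod y -0.07 17 [ 0.0015 -0.0709  0.0722] ztop 0.0746
rod y -0.055 21 [ 0.001  -0.0562  0.0729] ztop 0.0745
rod y 0.005 24 [0.0013 0.0037 0.0728] ztop 0.0748
rod y 0.06 26 [0.0015 0.0605 0.0714] ztop 0.0757
rod y 0.115 29 [0.0016 0.1158 0.0726] ztop 0.0744
bowl [[0.81, 0.078, 0.027], [0.497, 0.129, 0.014]]
spool [[0.702, -0.351, 0.045]]
pillbox [[0.719, 0.346, 0.025]]
flask_lid [[0.777, -0.102, 0.046]]
```

View pics/v13.png

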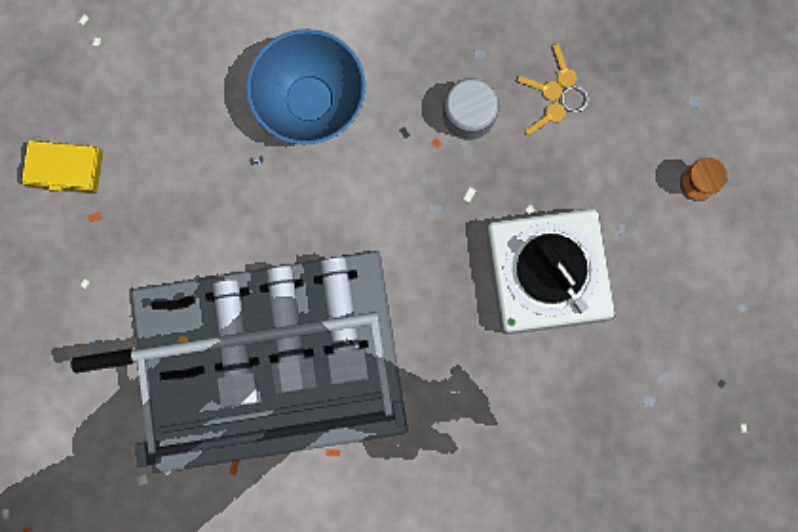

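The picture shows three torches under the lowered bar, the pointer on the tab at (578,303), and the bystanders where they started. Handing in.

```bash
python3 -c "
from station import robot
print(robot.sign_off())"
```

```text
the job is handed in; nothing more can be done
None
```

I handed the job in at about 53 s of robot time. The bar was tipped fully back, the three torches were laid in cradles 2–4 with their heads at the cross wall, and the bar was pushed down again. I then turned the knob clockwise about 144° onto the tab.

**Last checks:**
- **Torches:** all three are seated, with head ends at dock x ≈ 58–65 mm, which is about 10–17 mm short of the wall. I saw no fourth torch.
- **Bar:** the rod's top measures 72–73 mm, against 72 mm expected when fully down. I pressed it a second time, to 21 N, because it had read 1–2 mm high after the first push.
- **Knob:** in the top view the pointer is within about 0.5° of the tab. The side view's figures differ by 2–3°, probably because it also sees the tab's near face, but its picture shows the pointer running straight into the tab.
- **Bystanders:** the bowl, pillbox, spool and flask lid are within 1–2 mm of where they started.

**What went wrong on the way:**
- **First bar grasp:** it closed on nothing because the real fingertips sit about 25 mm short of the reported TCP. I corrected for this from then on.
- **Middle torch:** my grasp on it closed on nothing, and I found it lying on its side about 3 cm away. I don't know whether the announced knock or my gripper toppled it. I picked it up from above and laid it in its cradle.

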